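# Load the lamp test jig and hold the bayonet lamp seated

### The job

On the lamp test jig, first push the green tube resistor down into the fork clip, past the sprung jaw, until it lies fully home with the jaw closed over it, and let it go. Then plug the bayonet lamp into the test socket: pins into the slots, push down against the spring, turn it a quarter turn clockwise (seen from above), and finish while still gripping the lamp and holding it seated there, since the socket's spring turns it back if it is let go. Leave the multimeter, the breadboard and the parts case where they are.

Things in the scene. Friction and masses are not known exactly. Their poses are not given: they have to be found in the camera images.
- resistor_mid (a point): Centre of the loose green tube resistor with steel end caps: a plain level cylinder 20 mm in diameter, 130 mm long, about 80 g, its axis along this point's x; ends alike. Starts lying in the blue rest, axis 32 mm above the table; grip it across the middle from above, lift straight out.
- rest: Fixed blue rest under the resistor, 120 x 70 mm; origin under its centre. The tube lies along its x in two notched blocks, 14 mm wide and 30 mm high, at 45 mm either side of the middle; between the blocks only a base plate 4 mm thick.
- lamp_grip (a point): Centre of the loose bayonet lamp (about 60 g), on its axis, half-way up the aluminium grip band: 40 mm diameter, 12 mm up and down from here. z up the lamp, x along its two pins. White dome to 34 mm above; below, a white cone narrows to the metal cap. An orange rib over the dome and orange side stripes lie above the pins. Starts upright in the rack, this point 62 mm above the table.
- lamp_foot (a point): Middle of the lower end of the lamp's cap, 56 mm below lamp_grip; same axes. The cap is 24 mm in diameter, 26 mm long, chamfered at this end. Two opposite locking pins, 5 mm thick, 8 mm above this end, reach 17 mm from the axis along x; they are alike, so a half turn makes no difference.
- lamp_rack: Fixed blue rack in which the lamp starts, 100 x 100 x 20 mm, with one loose well, 38 mm in diameter and 14 mm deep, in its middle; origin under its centre.
- clip_seat (a point): Where the resistor's centre lies when home in the white fork clip: 38 mm above the jig base, 50 above the table. x: direction the tube lies along; z up; y towards the jaw. Two forks 10 mm thick, 42 mm either side along x, each a fixed prong (-y, 1.5 mm beside the tube, flared top 60 mm above the base) and a sprung jaw (+y, 54 mm). Between the forks the fingers have room down to the base.
- jaw (a joint): Angle of the clip's orange sprung jaw, whose steel rollers overhang the tube: 0 closed, pushed aside to about 0.12 as the tube is pressed past from straight above (5 to 15 N), springs back to about 0 over the seated tube.
- socket_top (a point): Middle of the mouth of the round white bayonet socket, at its top face: 67 mm above the table, on the fixed black jig (150 x 250 x 12 mm), 140 mm from the clip. z up; x along the two opposite, like entry slots for the pins (9 mm wide, orange marks beside them). Outside diameter 52 mm, mouth 27 mm. Pins turn only clockwise seen from above, from along x to along y, under the top face.
- plunger (a joint): How far (m) the sprung plunger in the socket is pushed down: 0 at rest, 12 mm below the top face (lamp_grip 44 mm above socket_top); end of travel 0.016 (lamp_grip 28 mm above). It pushes back with 4 to 13 N. Pins can turn once it is beyond 0.0065 (lamp_grip under 37.5 mm above socket_top); about 0.011 (33 mm) is good for turning, and it need not be held deeper than that.
- turn_ring (a joint): Angle of the socket's sprung inner ring with a red pointer outside: 0 at rest; the pins push it clockwise (seen from above) after the first 10 degrees or so of the lamp's turn; about 1.33 at a full quarter turn, stop at 1.48. Return spring 0.12 to 0.34 N m: let go, the lamp is turned back.
- multimeter: Loose yellow multimeter lying flat between robot and jig, 80 x 170 x 35 mm (x, y, z); origin under its centre. Bystander.
- breadboard: Loose white breadboard to the left of the jig, 55 x 85 x 10 mm; origin under its centre. Bystander.
- parts_case: Loose grey component case to the right of the jig, 70 x 120 x 27 mm; origin under its centre. Bystander.
Things that resemble listed ones, but are neither listed nor needed, are in the scene too. Of the things that look like the part that bears lamp_grip, the middle-sized one is meant. Of the things that look like the part that bears resistor_mid, the largest one is meant.

How it is judged:
By the outcome, as a careful person would: the job done as asked, in the order asked, and still so for the second after the job is handed in, while the arm keeps its last pose, push and grip.
It also fails if it takes over 54 s, if anything falls off the work surface, if the arm or the gripper's body presses on something with over 40 N, if the wrist force passes 120 N, or if a joint passes its speed limit or range.

### The arm

A 6-joint arm with a two-finger parallel gripper is mounted at the origin on the work surface. World frame = base frame: x ahead of the robot, y to its left, z up, the work surface at z = 0. Lengths are in mm, angles in rad, forces in N, time in s.
With the tool pointing down it reaches from about 300 to 775 mm from the base axis. Payload 14.6 kg.
Tool frame: the origin (TCP) lies midway between the tips of the shut fingers; the grasp point (between the pads) lies 19 mm behind it; y points along the fingers, x is the direction in which the jaws open and shut, and the axes are right-handed (so a half turn about y gives the same grasp; the last joint's range is limited). The gripper opens to 94 mm and grips with 3 to 60 N. Pads are 16 mm wide; open, the fingers measure 119 mm over their backs; the gripper's body (75 mm by 177 mm) begins 78 mm behind the grasp point.
Start: joints at [-1.253, 0.3, 1.521, -0, 1.321, -0.067], TCP at [206.448, -509.773, 205.446] pointing down, gripper open.
Joint ranges: [-3.03, 3.03], [-0.79, 2.21], [0.23, 2.52], [-1.04, 4.18], [0, 3.07], [-2.55, 2.55]. Speed limits (rad/s): [2.22, 2.22, 2.57, 3.14, 3.14, 3.14].

### API

Orientations are given as [roll, pitch, yaw] about the fixed x, y, z axes, in that order (R = Rz(yaw) Ry(pitch) Rx(roll)).
In Python, from cell import manip gives the robot as it stands.
- The arm moves only by the tool servo_tool, never from a script. Its argument "commands" is a list of rows, each an object with "dp": the shift along the tool's x, y, z in mm, a list of three; "turn": the turn, a rotation vector about the tool's x, y, z in degrees, a list of three. A call has 1 to 5 rows; each row is the pose to reach, as a shift and turn from the pose measured when the call began, along the tool's axes at that moment; what a row does not reach only later rows make up. A row lasts 1/12 s, in which the tool goes at most 41.7 mm and 7.16 degrees, less where a joint would pass 70% of its speed; a pose out of reach is approached as far as the arm can. A call with a gripper value outside its range is refused whole. "grip" is the gripper command: -1 is fully open, 1 is shut, values between are in proportion, set as the call begins (left out, the last holds). The fingers move at their own pace and stop on an object; "force" is the grip in N (left out, the last holds). Time passes only in rows, so rows that repeat a pose let the fingers close. It gives the time, the measured TCP pose, the force and the opening at its end, in the units of the state.
- manip.read_state(): the state, without advancing time (a new reading comes with each control period).
- manip.camera(name): name is "scene" or "top" or "wrist"; returns a dict with "img" (480x640x3 uint8, red, green, blue), "depth" (480x640 float32, mm along the optical axis (not along the pixel's ray), 0 where there is no reading), "K" (3x3 intrinsics, pixels), "k1" (the pictures are not rectified: a ray, as slopes to the right and down, at radius r is drawn at 1 + k1 r^2 times it, then the intrinsics apply), "R" (3x3) and "t" (3): a world point X has camera coordinates R X + t; the wrist camera has in their place "hand_eye" (4x4, takes a point from camera to tool coordinates, whose origin is the TCP and whose axes are the tool frame's). Camera axes: x right, y down, z forward; pixel columns grow to the right and rows downward; lengths in mm; the calibration is good to about 2 mm. A picture is of the moment at which its call begins: read the wrist's pose just before it.
- manip.sign_off(): hands the job in, once; it reports no verdict.
The state is a dict: "clock": time; "joints": joint angles; "qd": joint speeds; "effort": joint torques, N m; "eef_pos": TCP position; "eef_rot": TCP orientation; "wrist_force": force on the tool from outside, world axes, zero at the start; "moment": the same for the moment, N m; "finger_gap": finger opening in mm.
Only numpy, scipy, OpenCV 4.12 (cv2) and the standard library are available. Lean on these libraries where they do the work, as an engineer would, in place of code of your own. Each camera call takes 0.05 s, during which the arm holds its last target.

## Working session

There is one attempt and no reset: what is moved stays moved. The work goes in short steps, Python scripts to look and compute and a tool call to move; the robot and the scene stay as the last step left them, time stands still between calls to the robot, and variables do not carry over. Pictures are saved under pics/ and viewed, and the job is handed in when it is done.

Besides the shell and the picture viewer there is one more tool, called after ">>>" by a JSON object that holds its "op" and its "data", one argument or row to a line. servo_tool: Moves the arm, as the interface text tells. Its arguments: {"type":"object","properties":{"commands":{"type":"array","items":{"type":"object","properties":{"dp":{"type":"array","items":{"type":"number"}},"turn":{"type":"array","items":{"type":"number"}}}}},"grip":{"type":"number"},"force":{"type":"number"}},"required":["commands"]}

```bash
ls; mkdir -p pics
cat > h.py <<'E'
import numpy as np, cv2
from cell import manip
from scipy.spatial.transform import Rotation as Ro
def snap(n,f):
    s=manip.read_state(); c=manip.camera(n)
    cv2.imwrite('pics/%s.png'%f,c['img'][:,:,::-1]); np.savez('pics/%s.npz'%f,pos=s['eef_pos'],rot=s['eef_rot'],**c)
    return load(f)
def load(f):
    c=dict(np.load('pics/%s.npz'%f))
    if 'hand_eye' in c:
        T=np.eye(4);T[:3,:3]=Ro.from_euler('xyz',c['rot']).as_matrix();T[:3,3]=c['pos']
        M=T@c['hand_eye']; c['R']=M[:3,:3].T; c['t']=-c['R']@M[:3,3]
    return c
def rays(c,uv):
    uv=np.asarray(uv,float).reshape(-1,2); K=c['K'];k=float(c['k1'])
    d=np.c_[(uv[:,0]-K[0,2])/K[0,0],(uv[:,1]-K[1,2])/K[1,1]]; x=d.copy()
    for _ in range(20): x=d/(1+k*(x**2).sum(1,keepdims=True))
    return np.c_[x,np.ones(len(x))]
def plane(c,uv,z):
    r=rays(c,uv)@c['R']; o=-c['R'].T@c['t']
    return o+r*((z-o[2])/r[:,2])[:,None]
def cloud(c,uv):
    uv=np.asarray(uv).reshape(-1,2).astype(int); z=c['depth'][uv[:,1],uv[:,0]]
    r=rays(c,uv)*z[:,None]; return (r-c['t'])@c['R']
def proj(c,P):
    q=np.asarray(P,float).reshape(-1,3)@c['R'].T+c['t']; x=q[:,:2]/q[:,2:]
    x=x*(1+float(c['k1'])*(x**2).sum(1,keepdims=True)); K=c['K']
    return np.c_[x[:,0]*K[0,0]+K[0,2],x[:,1]*K[1,1]+K[1,2]]
E
python3 - <<'E'
from h import *
print(manip.read_state())
for n in ('scene','top','wrist'):
    c=snap(n,n+'0'); print(n,c['K'].tolist(),c['k1'],(-c['R'].T@c['t']).round(), c['R'].round(2).tolist())
E
```

```text
pics
{'clock': 0.0, 'joints': array([-1.25260596e+00,  3.00507101e-01,  1.52159359e+00,  2.53849817e-05,
        1.32070325e+00, -6.65975477e-02]), 'qd': array([ 5.00926125e-04,  1.03173818e-03,  3.68485219e-05,  6.72796037e-04,
       -1.85843596e-03,  6.49921911e-04]), 'effort': array([ 3.09053539e-04, -5.31800437e+01, -3.52737737e+01,  7.08331587e-02,
        2.43639486e-02, -6.82592986e-05]), 'eef_pos': array([ 206.36963912, -509.52452738,  204.86129333]), 'eef_rot': array([-1.57069118e+00,  1.20696678e-03, -1.18601465e+00]), 'wrist_force': array([ 0.08638221, -0.43766608, -0.15366443]), 'moment': array([-0.00633163, -0.01029834, -0.04333245]), 'finger_gap': 93.43691968713011}
scene [[490.20664387979497, 0.0, 310.0451517728581], [0.0, 490.20664387979497, 231.80286212087094], [0.0, 0.0, 1.0]] -0.1029243917209338 [862. 437. 874.] [[-0.74, 0.67, -0.0], [0.54, 0.59, -0.59], [-0.4, -0.44, -0.8]]
top [[469.82266517919146, 0.0, 312.1097025068734], [0.0, 469.82266517919146, 244.11226910309264], [0.0, 0.0, 1.0]] 0.041250070928350646 [ 288.   -5. 1017.] [[0.05, -1.0, -0.0], [-0.98, -0.05, -0.2], [0.2, 0.01, -0.98]]
wrist [[366.812844426931, 0.0, 318.0660640908687], [0.0, 366.812844426931, 234.75852100108224], [0.0, 0.0, 1.0]] -0.0040836320959110346 [ 279. -480.  384.] [[0.38, -0.93, -0.0], [-0.89, -0.36, 0.27], [-0.25, -0.1, -0.96]]
```

View pics/scene0.png

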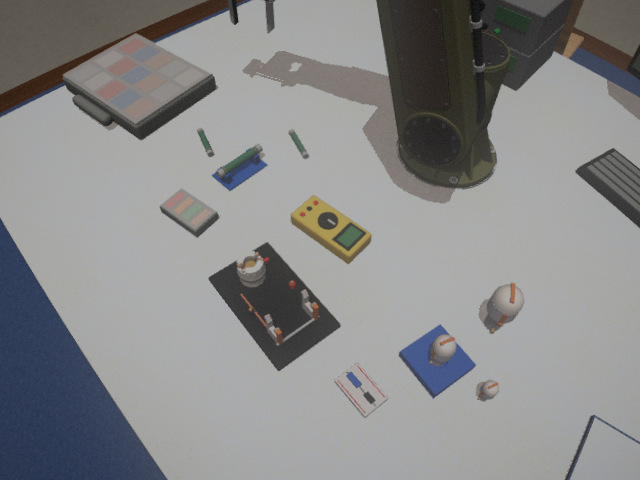

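View pics/top0.png

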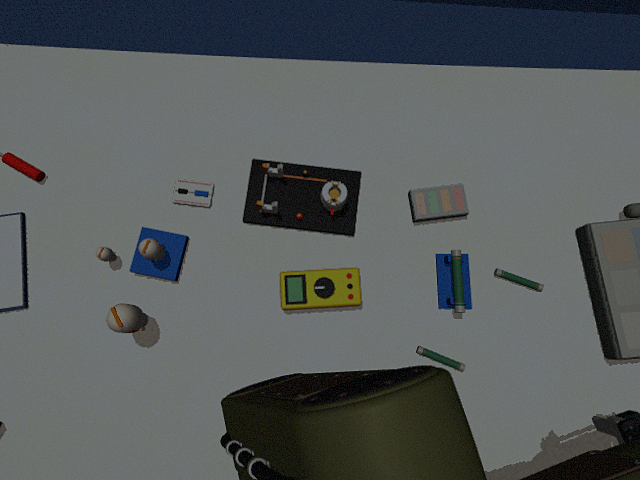

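View pics/wrist0.png

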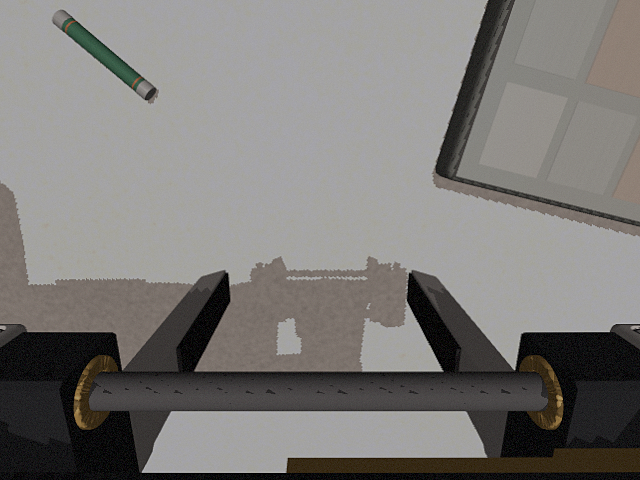

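Run:
```python
from h import *
a=load('top0');b=load('scene0')
A=cv2.resize(a['img'][140:250,230:380],None,fx=4,fy=4,interpolation=cv2.INTER_CUBIC)
B=cv2.resize(b['img'][235:370,200:350],None,fx=4,fy=4,interpolation=cv2.INTER_CUBIC)
cv2.imwrite('pics/ja.png',A[:,:,::-1]);cv2.imwrite('pics/jb.png',B[:,:,::-1])
# green tube in rest
for c,box in ((a,(430,235,480,325)),(b,(205,135,275,190))):
    x0,y0,x1,y1=box; s=c['img'][y0:y1,x0:x1].astype(int)
    m=(s[...,1]>s[...,0]+15)&(s[...,1]>s[...,2]+5)
    v,u=np.nonzero(m); uv=np.c_[u+x0,v+y0]
    P=cloud(c,uv); ok=c['depth'][uv[:,1],uv[:,0]]>0; P=P[ok]
    P=P[(P[:,2]>30)&(P[:,2]<55)]
    print(len(P),P.mean(0),np.percentile(P[:,2],[5,50,95]))
    d=np.linalg.svd(P-P.mean(0),full_matrices=False)[2][0];print('dir',d,np.degrees(np.arctan2(d[1],d[0])), 'ext',np.ptp((P-P.mean(0))@d))
    r=cv2.minAreaRect(uv.astype(np.float32)); Q=plane(c,[r[0]],36);print(r,Q)
```

```text
399 [ 428.65198138 -297.21867418   39.51037054] [35.2896736  39.69446184 43.39412984]
dir [-0.99870794 -0.05076825  0.00224178] -177.0899352405215 ext 103.11161431022175
((457.3827819824219, 280.50689697265625), (49.56138610839844, 9.27807903289795), 86.633544921875) [[ 429.15636812 -297.95385838   36.        ]]
200 [ 428.55100654 -296.81446594   39.03041009] [35.4727324  39.13811706 42.76230089]
dir [0.99856874 0.05332089 0.00416621] 3.056538298308024 ext 102.64205007026175
((228.34616088867188, 156.76922607421875), (53.53970718383789, 29.613536834716797), 11.309932708740234) [[ 442.14958942 -323.9264361    36.        ]]
```

View pics/ja.png

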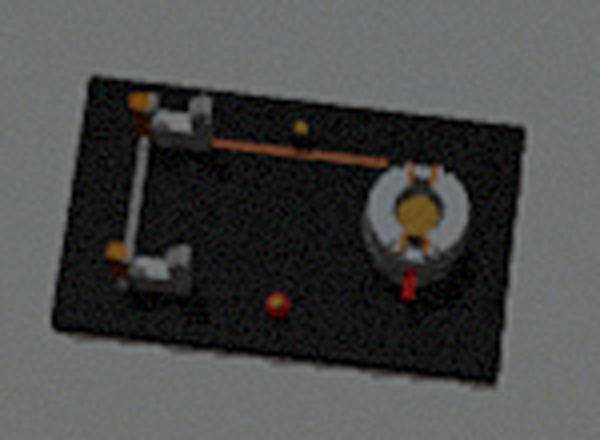

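View pics/jb.png

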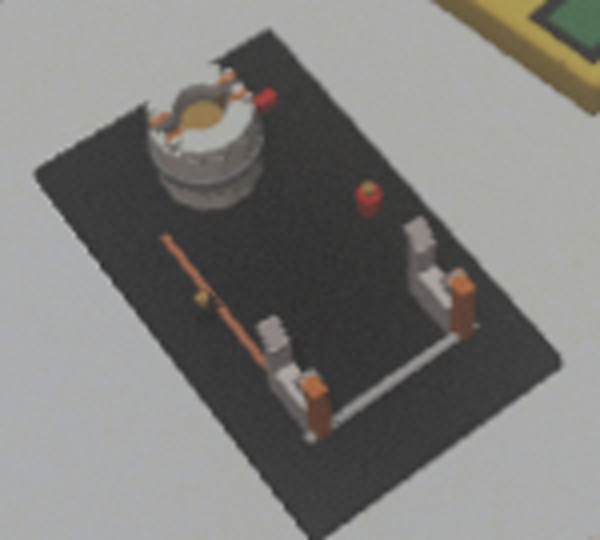

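```bash
cat >> h.py <<'E'
def to(pos,yawdeg,show=True):
    s=manip.read_state(); R=Ro.from_euler('xyz',s['eef_rot'])
    d=R.inv().apply(np.array(pos)-s['eef_pos'])
    Rt=Ro.from_euler('xyz',[-90,0,yawdeg],degrees=True)
    w=(R.inv()*Rt).as_rotvec(degrees=True)
    print('t%.2f at'%s['clock'],s['eef_pos'].round(1),np.degrees(s['eef_rot']).round(2),'gap',round(s['finger_gap'],1),'F',s['wrist_force'].round(1),'M',s['moment'].round(2))
    print('dp',d.round(1).tolist(),'turn',w.round(2).tolist(),'len',np.linalg.norm(d).round())
E
python3 - <<'E'
from h import *
to([428,-297,150],-87)
# jig estimates
a=load('top0');b=load('scene0')
for n,c,(x0,y0,x1,y1) in (('top',a,(235,145,370,245)),('scene',b,(200,235,350,370))):
    u,v=np.meshgrid(np.arange(x0,x1),np.arange(y0,y1)); uv=np.c_[u.ravel(),v.ravel()]
    uv=uv[c['depth'][uv[:,1],uv[:,0]]>0]; P=cloud(c,uv); I=c['img'][uv[:,1],uv[:,0]].astype(int)
    t=(P[:,2]>62)&(P[:,2]<74)
    S=P[t]; cl=np.median(S,0); 
    print(n,'socket',len(S),S.mean(0).round(1),((S.min(0)+S.max(0))/2).round(1),np.ptp(S,axis=0).round(1))
    dark=(I.max(1)<60)&(P[:,2]>6)&(P[:,2]<18); r=cv2.minAreaRect(P[dark,:2].astype(np.float32)); print('jig',r)
    o=(I[:,0]>I[:,2]+50)&(P[:,2]>50); print('orange',P[o].round(0).tolist()[:40])
E
```

```text
t0.15 at [ 206.4 -509.6  205. ] [-8.999e+01  5.000e-02 -6.795e+01] gap 94.1 F [-0.6 -0.3 -0.1] M [ 0.02 -0.02 -0.02]
dp [-113.9, 55.1, 285.2] turn [0.0, 19.05, -0.05] len 312.0
top socket 399 [602.2   3.4  66.4] [610.7  35.4  67.6] [ 97.7 187.1  11.1]
jig ((604.646484375, 37.424049377441406), (249.0325469970703, 150.5806427001953), 85.4918212890625)
orange [[659.0, 123.0, 63.0], [658.0, 120.0, 67.0], [659.0, 118.0, 64.0], [660.0, 116.0, 62.0], [656.0, 122.0, 64.0], [657.0, 120.0, 64.0], [655.0, 118.0, 67.0], [657.0, 116.0, 62.0], [654.0, 122.0, 65.0], [653.0, 120.0, 68.0], [654.0, 118.0, 65.0], [654.0, 116.0, 65.0], [652.0, 122.0, 63.0], [652.0, 120.0, 65.0], [653.0, 118.0, 63.0], [653.0, 116.0, 63.0], [652.0, 121.0, 58.0], [652.0, 118.0, 58.0], [623.0, -27.0, 65.0], [623.0, -40.0, 67.0], [620.0, -27.0, 67.0], [621.0, -40.0, 66.0], [618.0, -27.0, 66.0], [618.0, -29.0, 65.0], [619.0, -40.0, 66.0], [616.0, -40.0, 66.0], [611.0, -32.0, 56.0], [607.0, -28.0, 58.0], [607.0, -30.0, 60.0], [608.0, -32.0, 56.0], [609.0, -35.0, 54.0], [609.0, -37.0, 54.0], [609.0, -39.0, 56.0], [607.0, -26.0,
[... 508 characters left out ...]
8.0, -27.0, 65.0], [584.0, -25.0, 70.0], [582.0, -25.0, 67.0], [574.0, -23.0, 62.0], [597.0, -43.0, 55.0], [596.0, -42.0, 55.0], [594.0, -41.0, 54.0], [591.0, -42.0, 51.0], [591.0, -38.0, 55.0], [590.0, -37.0, 54.0], [599.0, -44.0, 53.0], [599.0, -41.0, 56.0], [597.0, -41.0, 54.0], [595.0, -39.0, 54.0], [594.0, -37.0, 56.0], [593.0, -36.0, 55.0], [591.0, -35.0, 55.0], [590.0, -33.0, 56.0], [614.0, -42.0, 66.0], [602.0, -44.0, 52.0], [601.0, -41.0, 55.0], [600.0, -40.0, 55.0], [599.0, -37.0, 57.0], [597.0, -37.0, 54.0], [596.0, -35.0, 56.0], [594.0, -34.0, 56.0], [592.0, -34.0, 53.0], [591.0, -31.0, 55.0], [589.0, -31.0, 54.0], [618.0, -43.0, 66.0], [617.0, -41.0, 67.0], [616.0, -40.0, 67.0]]
```

>>> {"op": "servo_tool", "data": {
  "commands": [
    {"dp": [-113,60,285],"turn": [0,19,0]},
    {"dp": [-113,60,285],"turn": [0,19,0]},
    {"dp": [-113,60,285],"turn": [0,19,0]},
    {"dp": [-113,60,285],"turn": [0,19,0]},
    {"dp": [-113,60,285],"turn": [0,19,0]}
  ],
  "grip": -1
}}

```text
clock: 0.57
eef_pos: [351.4, -370.6, 165.9]
eef_rot: [-1.571, 0.001, -1.519]
wrist_force: [0.3, -0.6, 0.3]
finger_gap: 93.7
```

Run:
```python
from h import *
to([428.5,-297,120],-87)
```

```text
t0.57 at [ 351.4 -370.6  165.9] [-9.002e+01  6.000e-02 -8.702e+01] gap 93.7 F [ 0.3 -0.6  0.3] M [-0.01 -0.04 -0.03]
dp [-69.5, 45.9, 80.8] turn [0.02, -0.02, -0.06] len 116.0
```

>>> {"op": "servo_tool", "data": {
  "commands": [
    {"dp": [-69,40,81],"turn": [0,0,0]},
    {"dp": [-69,40,81],"turn": [0,0,0]},
    {"dp": [-69,40,81],"turn": [0,0,0]},
    {"dp": [-69,40,81],"turn": [0,0,0]}
  ]
}}

```text
clock: 0.9
eef_pos: [430.7, -293.4, 123.5]
eef_rot: [-1.573, 0.004, -1.515]
wrist_force: [0.5, 0.4, -0.2]
finger_gap: 94.0
```

Run:
```python
from h import *
c=snap('wrist','w1'); to([428.5,-297,13],-87)
```

```text
t0.95 at [ 429.6 -295.3  124.6] [-90.12   0.15 -86.81] gap 93.9 F [-0.7 -0.5  0.5] M [ 0.01  0.   -0.  ]
dp [1.9, 111.6, -1.0] turn [0.12, 0.19, -0.15] len 112.0
```

View pics/w1.png

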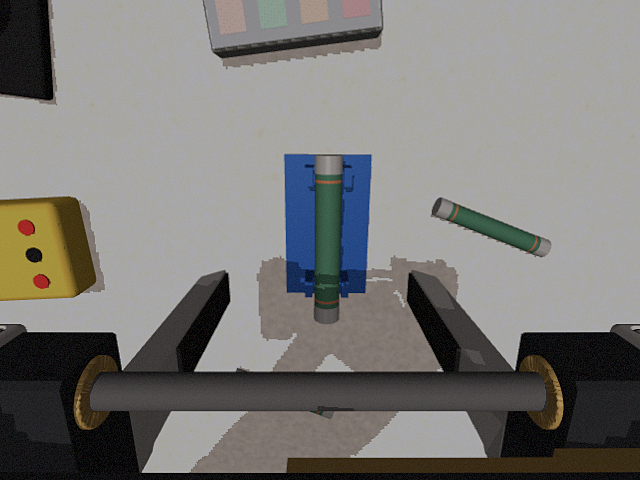

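Run:
```python
from h import *
c=load('w1'); s=c['img'].astype(int)
m=((s[...,1]>s[...,0]+15)&(s[...,1]>s[...,2]+5)).astype(np.uint8)
m[:,:290]=0;m[:,365:]=0;m[:150]=0;m[330:]=0
# edges per row
L=[];
for v in range(190,265,5):
    u=np.nonzero(m[v])[0]; L.append(((u.min()+u.max())/2,v,u.max()-u.min()+1))
L=np.array(L); P=plane(c,L[:,:2],34); print(L[::5]); f=np.polyfit(P[:,0],P[:,1],1);print(np.degrees(np.arctan(f[0])))
# tube ends: cap top line at z=42
E=plane(c,[[329,155],[327,322]],37);print(E,E.mean(0),np.ptp(E,axis=0)); mx=E.mean(0)[0]; print(mx,np.polyval(f,mx))
```

```text
[[327.5 190.   26. ]
 [327.5 215.   26. ]
 [327.  240.   25. ]]
2.951506215585191
[[ 493.51644488 -297.1015471    37.        ]
 [ 361.91869335 -304.05976442   37.        ]] [ 427.71756911 -300.58065576   37.        ] [131.59775153   6.95821733   0.        ]
427.7175691127186 -299.9358016672487
```

>>> {"op": "servo_tool", "data": {
  "commands": [
    {"dp": [3.6,35,-1.8],"turn": [0,0.2,0]},
    {"dp": [3.6,70,-1.8],"turn": [0,0.2,0]},
    {"dp": [3.6,100,-1.8],"turn": [0,0.2,0]},
    {"dp": [3.6,111,-1.8],"turn": [0,0.2,0]},
    {"dp": [3.6,111,-1.8],"turn": [0,0.2,0]}
  ]
}}

```text
clock: 1.37
eef_pos: [426.4, -298.6, 11.8]
eef_rot: [-1.576, 0.005, -1.52]
wrist_force: [0.2, 0.1, -0.1]
finger_gap: 93.9
```

Run:
```python
from h import *
to([428,-299,13],-87)
```

```text
t1.37 at [ 426.4 -298.6   11.8] [-90.29   0.3  -87.06] gap 93.9 F [ 0.2  0.1 -0.1] M [ 0.06 -0.02  0.05]
dp [0.5, -1.2, 1.6] turn [0.29, -0.06, -0.3] len 2.0
```

Still settling; close now.

>>> {"op": "servo_tool", "data": {
  "commands": [
    {"dp": [0.5,-1,1.5],"turn": [0.3,0,-0.3]},
    {"dp": [0.5,-1,1.5],"turn": [0.3,0,-0.3]},
    {"dp": [0.5,-1,1.5],"turn": [0.3,0,-0.3]},
    {"dp": [0.5,-1,1.5],"turn": [0.3,0,-0.3]},
    {"dp": [0.5,-1,1.5],"turn": [0.3,0,-0.3]}
  ],
  "grip": 1,
  "force": 35
}}

```text
clock: 1.78
eef_pos: [428.3, -299.3, 13.7]
eef_rot: [-1.569, -0.001, -1.519]
wrist_force: [0.3, 0.2, -0.5]
finger_gap: 64.1
```

Run:
```python
from h import *
to([428,-299,13],-87)
```

```text
t1.78 at [ 428.3 -299.3   13.7] [-8.992e+01 -6.000e-02 -8.706e+01] gap 64.1 F [ 0.3  0.2 -0.5] M [-0.   -0.01  0.03]
dp [-0.3, 0.7, -0.3] turn [-0.08, -0.06, 0.06] len 1.0
```

>>> {"op": "servo_tool", "data": {
  "commands": [
    {"dp": [0,0.7,0]},
    {"dp": [0,0.7,0]},
    {"dp": [0,0.7,0]},
    {"dp": [0,0.7,0]},
    {"dp": [0,0.7,0]}
  ]
}}

```text
$.commands[0]: bad value
```

>>> {"op": "servo_tool", "data": {
  "commands": [
    {"dp": [0,0,0]},
    {"dp": [0,0,0]},
    {"dp": [0,0,0]},
    {"dp": [0,0,0]}
  ]
}}

```text
$.commands[0]: bad value
```

Run:
```python
from h import *
to([428,-299,13],-87)
```

```text
t1.78 at [ 428.3 -299.3   13.7] [-8.992e+01 -6.000e-02 -8.706e+01] gap 64.1 F [ 0.3  0.2 -0.5] M [-0.   -0.01  0.03]
dp [-0.3, 0.7, -0.3] turn [-0.08, -0.06, 0.06] len 1.0
```

>>> {"op": "servo_tool", "data": {
  "commands": [
    {"dp": [0,0.7,0],"turn": [0,0,0]},
    {"dp": [0,0.7,0],"turn": [0,0,0]},
    {"dp": [0,0.7,0],"turn": [0,0,0]},
    {"dp": [0,0.7,0],"turn": [0,0,0]},
    {"dp": [0,0.7,0],"turn": [0,0,0]}
  ]
}}

```text
clock: 2.2
eef_pos: [428.3, -299.3, 13.0]
eef_rot: [-1.57, -0.001, -1.519]
wrist_force: [-0.0, 0.0, 0.6]
finger_gap: 30.8
```

>>> {"op": "servo_tool", "data": {
  "commands": [
    {"dp": [0,0,0],"turn": [0,0,0]},
    {"dp": [0,0,0],"turn": [0,0,0]},
    {"dp": [0,0,0],"turn": [0,0,0]},
    {"dp": [0,0,0],"turn": [0,0,0]}
  ]
}}

```text
clock: 2.53
eef_pos: [428.2, -299.3, 13.0]
eef_rot: [-1.57, -0.001, -1.519]
wrist_force: [0.1, -0.1, 0.0]
finger_gap: 19.3
```

Run:
```python
from h import *
to([428,-299,13],-87)
```

```text
t2.53 at [ 428.2 -299.3   13. ] [-8.993e+01 -5.000e-02 -8.706e+01] gap 19.3 F [ 0.1 -0.1  0. ] M [-0.05 -0.01  0.04]
dp [-0.3, -0.0, -0.2] turn [-0.07, -0.06, 0.05] len 0.0
```

>>> {"op": "servo_tool", "data": {
  "commands": [
    {"dp": [0,-20,0],"turn": [0,0,0]},
    {"dp": [0,-55,0],"turn": [0,0,0]},
    {"dp": [-5,-95,2],"turn": [0,0,0]},
    {"dp": [-30,-125,10],"turn": [0,2,0]},
    {"dp": [-65,-140,22],"turn": [0,4,0]}
  ]
}}

```text
clock: 2.95
eef_pos: [447.3, -234.4, 156.8]
eef_rot: [-1.565, -0.004, -1.594]
wrist_force: [1.3, 0.5, 0.1]
finger_gap: 18.7
```

Run:
```python
from h import *
to([530,60,200],-94.7)
```

```text
t2.95 at [ 447.3 -234.4  156.8] [-89.69  -0.2  -91.31] gap 18.7 F [1.3 0.5 0.1] M [ 0.02 -0.06 -0.02]
dp [-296.0, -43.8, 76.2] turn [-0.31, 3.39, 0.19] len 309.0
```

>>> {"op": "servo_tool", "data": {
  "commands": [
    {"dp": [-35,-8,10],"turn": [0,1,0]},
    {"dp": [-75,-18,20],"turn": [0,2,0]},
    {"dp": [-115,-28,32],"turn": [0,3.4,0]},
    {"dp": [-155,-38,42],"turn": [0,3.4,0]},
    {"dp": [-195,-44,54],"turn": [0,3.4,0]}
  ]
}}

```text
clock: 3.37
eef_pos: [504.7, -41.7, 201.0]
eef_rot: [-1.564, -0.003, -1.653]
wrist_force: [0.3, -1.8, -0.6]
finger_gap: 19.3
```

>>> {"op": "servo_tool", "data": {
  "commands": [
    {"dp": [-40,0,10],"turn": [0,0,0]},
    {"dp": [-70,0,18],"turn": [0,0,0]},
    {"dp": [-90,0,20],"turn": [0,0,0]},
    {"dp": [-90,0,20],"turn": [0,0,0]},
    {"dp": [-90,0,20],"turn": [0,0,0]}
  ]
}}

```text
clock: 3.78
eef_pos: [531.9, 47.0, 200.6]
eef_rot: [-1.565, -0.004, -1.652]
wrist_force: [-1.2, -1.0, 0.0]
finger_gap: 19.1
```

Run:
```python
from h import *
c=snap('wrist','w2')
to([530,60,200],-94.7)
```

```text
t3.83 at [531.8  46.1 200.7] [-89.64  -0.2  -94.7 ] gap 19.3 F [ 0.8 -0.9 -2.2] M [ 0.02 -0.02 -0.03]
dp [-13.7, 0.6, -3.0] turn [-0.36, -0.0, 0.2] len 14.0
```

View pics/w2.png

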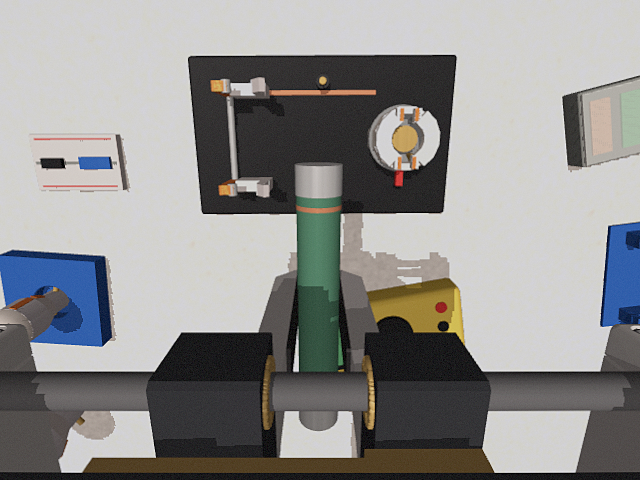

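Run:
```python
from h import *
c=load('w2'); I=c['img'][:,:,::-1]
cv2.imwrite('pics/w2a.png',cv2.resize(I[65:210,200:285],None,fx=4,fy=4,interpolation=cv2.INTER_CUBIC))
cv2.imwrite('pics/w2b.png',cv2.resize(I[90:200,355:455],None,fx=5,fy=5,interpolation=cv2.INTER_CUBIC))
```

```text
(no output)
```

View pics/w2a.png

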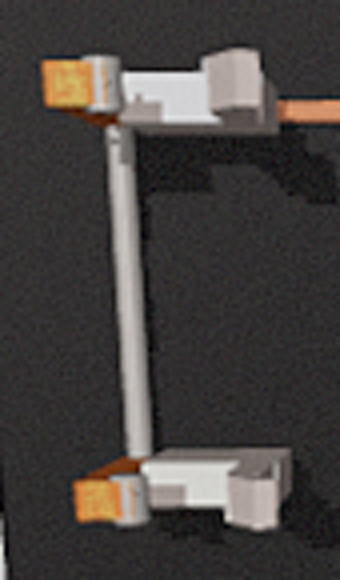

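View pics/w2b.png

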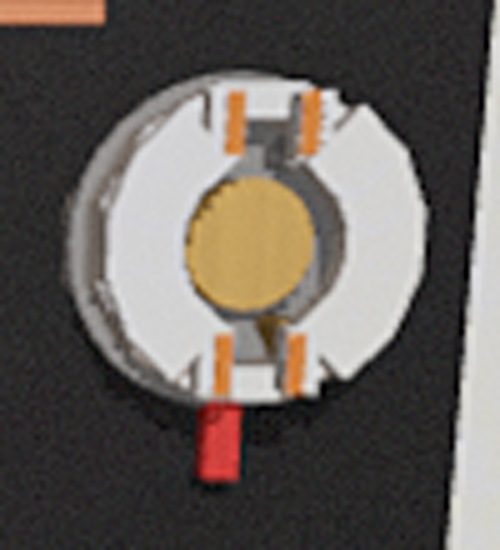

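Run:
```python
from h import *
c=load('w2'); I=c['img'].astype(int)
def box(x0,y0,x1,y1):
    u,v=np.meshgrid(np.arange(x0,x1),np.arange(y0,y1)); uv=np.c_[u.ravel(),v.ravel()]; return uv[c['depth'][uv[:,1],uv[:,0]]>0]
# socket
uv=box(355,90,455,200); P=cloud(c,uv); t=(P[:,2]>64)&(P[:,2]<70); S=P[t]
h=cv2.convexHull(plane(c,uv[t],67)[:,:2].astype(np.float32))
print('socket z',np.median(S[:,2]),'enc',cv2.minEnclosingCircle(h),'ell',cv2.fitEllipse(h))
# plunger brass circle at z=55
C=I[uv[:,1],uv[:,0]]
o=(C[:,0]>200)&(C[:,1]<175)&(C[:,1]>90)&(C[:,2]<100)
m=np.zeros((480,640),np.uint8); m[uv[o][:,1],uv[o][:,0]]=255
n,l,st,ce=cv2.connectedComponentsWithStats(m)
for k in range(1,n):
    if st[k,4]>15: print(st[k],plane(c,[ce[k]],67).round(1),cloud(c,[ce[k].round()]).round(1))
y=(C[:,0]>150)&(C[:,2]<110)&(C[:,1]>130); 
# jig outline z=12
uvj=box(180,50,465,220); Cj=I[uvj[:,1],uvj[:,0]]; d=(Cj.max(1)<60)
r=cv2.minAreaRect(plane(c,uvj[d],12)[:,:2].astype(np.float32)); print('jig',r)
Z=cloud(c,uvj[d]);print('base z',np.median(Z[:,2]))
```

```text
socket z 66.6707271746036 enc ((599.5109252929688, -32.76578903198242), 26.327774047851562) ell ((599.96435546875, -32.99045944213867), (50.670413970947266, 52.66397476196289), 170.6192169189453)
[400 109   4  12  29] [[619.4 -28.5  67. ]] [[619.4 -28.8  66.6]]
[416 109   3  11  29] [[618.7 -40.9  67. ]] [[618.4 -40.7  67.8]]
[398 157   3  12  29] [[580.6 -25.6  67. ]] [[580.4 -25.4  67.5]]
[413 157   3  11  27] [[580.5 -37.9  67. ]] [[580.1 -38.2  66.4]]
jig ((601.652587890625, 36.97888946533203), (246.82421875, 154.2039337158203), 85.72261047363281)
base z 11.663176943087597
```

Run:
```python
from h import *
c=load('w2'); I=c['img'].astype(int)
psi=np.radians(-4.45); ex=np.array([np.cos(psi),np.sin(psi)]); ey=np.array([-np.sin(psi),np.cos(psi)])
o=np.array([610.7,106.5])
u,v=np.meshgrid(np.arange(195,285),np.arange(65,210)); uv=np.c_[u.ravel(),v.ravel()]; uv=uv[c['depth'][uv[:,1],uv[:,0]]>0]
P=cloud(c,uv); C=I[uv[:,1],uv[:,0]]
q=np.c_[(P[:,:2]-o)@ex,(P[:,:2]-o)@ey,P[:,2]]
for sgn in (-1,1):
    f=(np.abs(q[:,0]-42*sgn)<12)&(q[:,2]>20)
    for lo,hi in ((66,80),(56,66),(45,56),(30,45),(20,30)):
        k=f&(q[:,2]>lo)&(q[:,2]<hi)
        for nm,g in (('prong',k&(q[:,1]<0)),('jaw',k&(q[:,1]>0))):
            if g.sum()>3: print(sgn,nm,lo,hi,g.sum(),'x',np.percentile(q[g,0],[3,50,97]).round(1),'y',np.percentile(q[g,1],[3,50,97]).round(1),'z',np.median(q[g,2]).round(1))
    k=f&(C[:,0]>C[:,2]+60)&(q[:,2]>60); print('orange',q[k].mean(0).round(1),np.percentile(q[k],[3,97],axis=0).round(1).tolist())
print(c['depth'].dtype)
rod=(np.abs(q[:,0])<25)&(q[:,2]>16)&(q[:,2]<60); print('rod',q[rod].mean(0), np.percentile(q[rod],[3,97],axis=0))
# tube end in hand
```

```text
-1 prong 66 80 117 x [-47.  -41.9 -37.3] y [-23.5 -20.3 -15.9] z 70.4
-1 jaw 66 80 6 x [-45.9 -45.1 -39.1] y [ 8.2 11.8 16.2] z 66.1
-1 prong 56 66 45 x [-46.7 -40.5 -37.2] y [-18.6 -13.9 -11.9] z 62.5
-1 jaw 56 66 209 x [-46.9 -41.9 -37.4] y [ 4.9 11.  18.9] z 64.4
-1 prong 45 56 20 x [-38.2 -37.2 -37.1] y [-20.1 -17.  -12.7] z 50.5
-1 jaw 45 56 12 x [-38.4 -38.3 -38.2] y [11.6 15.9 18.7] z 46.1
-1 prong 30 45 161 x [-46.5 -40.  -37.1] y [-20.6  -6.5  -0.7] z 39.5
-1 jaw 30 45 142 x [-46.4 -40.4 -37.2] y [ 0.1  5.5 16.9] z 39.4
-1 prong 20 30 33 x [-45.9 -37.3 -37. ] y [-20.6 -14.8  -1.1] z 24.0
-1 jaw 20 30 50 x [-38.4 -36.5 -30.7] y [ 2.3 14.9 17.9] z 21.3
orange [-42.3  14.7  64.8] [[-46.3, 10.0, 63.5], [-38.4, 19.2, 66.0]]
1 prong 66 80 141 x [36.9 41.7 46.6] y [-23.4 -20.2 -15.7] z 70.2
1 jaw 66 80 5 x [37.9 41.5 42.2] y [ 6.9 13.9 15.5] z 66.2
1 prong 56 66 59 x [36.8 41.1 46.2] y [-18.8 -13.9 -11.9] z 62.9
1 jaw 56 66 246 x [36.9 41.7 46.2] y [ 5.2 11.4 19.2] z 64.5
1 prong 45 56 20 x [36.6 36.8 38.3] y [-19.9 -16.4 -12.5] z 51.9
1 jaw 45 56 7 x [37.6 37.7 37.9] y [13.2 17.9 19.4] z 51.8
1 prong 30 45 168 x [36.8 40.7 46.4] y [-20.3  -5.6  -0.3] z 39.5
1 jaw 30 45 171 x [36.8 40.7 46.3] y [ 0.4  5.6 17.1] z 39.7
1 prong 20 30 44 x [36.7 37.  45.2] y [-20.4 -17.7  -0.7] z 28.2
1 jaw 20 30 53 x [30.7 36.7 37.9] y [ 2.  14.4 18.4] z 21.0
orange [41.5 14.9 64.6] [[37.7, 10.1, 60.7], [45.5, 19.3, 65.9]]
float32
rod [ 0.66594332 15.11532299 19.97025808] [[-23.13159338  12.70894272  17.50456074]
 [ 23.66674666  18.2497093   21.6935518 ]]
```

Run:
```python
from h import *
c=load('w2')
for z in (219.7,224,229.7):
    e=plane(c,[[319,163]],z)[0]; R=Ro.from_euler('xyz',c['rot']); print(z,R.inv().apply(e-c['pos']).round(1))
to([610.5,106.2,110],-94.45)
```

```text
219.7 [  0.2 -18.7  65.5]
224 [  0.2 -23.   65.9]
229.7 [  0.2 -28.7  66.3]
t3.83 at [531.8  46.1 200.7] [-89.64  -0.2  -94.7 ] gap 19.3 F [ 0.8 -0.9 -2.2] M [ 0.02 -0.02 -0.03]
dp [-66.7, 90.9, 72.9] turn [-0.36, -0.25, 0.21] len 134.0
```

>>> {"op": "servo_tool", "data": {
  "commands": [
    {"dp": [-20,20,22],"turn": [-0.3,-0.2,0.2]},
    {"dp": [-45,50,49],"turn": [-0.3,-0.2,0.2]},
    {"dp": [-63,78,69],"turn": [-0.3,-0.2,0.2]},
    {"dp": [-66.7,90,72.5],"turn": [-0.3,-0.2,0.2]},
    {"dp": [-66.7,91,72.5],"turn": [-0.3,-0.2,0.2]}
  ],
  "force": 60
}}

```text
clock: 4.25
eef_pos: [609.3, 105.6, 105.8]
eef_rot: [-1.576, -0.001, -1.65]
wrist_force: [-0.6, -0.5, -0.6]
finger_gap: 18.2
```

Run:
```python
from h import *
to([610.5,106.2,85],-94.45)
```

```text
t4.25 at [609.3 105.6 105.8] [-9.028e+01 -7.000e-02 -9.453e+01] gap 18.2 F [-0.6 -0.5 -0.6] M [0.02 0.06 0.02]
dp [-0.7, 20.7, 1.3] turn [0.28, -0.08, 0.07] len 21.0
```

>>> {"op": "servo_tool", "data": {
  "commands": [
    {"dp": [-0.7,20,1.3],"turn": [0.3,0,0]},
    {"dp": [-0.7,38,1.3],"turn": [0.3,0,0]},
    {"dp": [-0.7,38,1.3],"turn": [0.3,0,0]},
    {"dp": [-0.7,38,1.3],"turn": [0.3,0,0]},
    {"dp": [-0.7,38,1.3],"turn": [0.3,0,0]}
  ]
}}

```text
clock: 4.67
eef_pos: [611.1, 105.4, 70.0]
eef_rot: [-1.568, -0.001, -1.651]
wrist_force: [-0.1, -0.9, -1.0]
finger_gap: 18.7
```

Run:
```python
from h import *
to([610.5,106.2,31],-94.45)
c=snap('wrist','w3')
```

```text
t4.67 at [611.1 105.4  70. ] [-8.984e+01 -5.000e-02 -9.458e+01] gap 18.7 F [-0.1 -0.9 -1. ] M [ 0.04 -0.03  0.01]
dp [-0.8, 39.0, -0.8] turn [-0.16, -0.13, 0.05] len 39.0
```

View pics/w3.png

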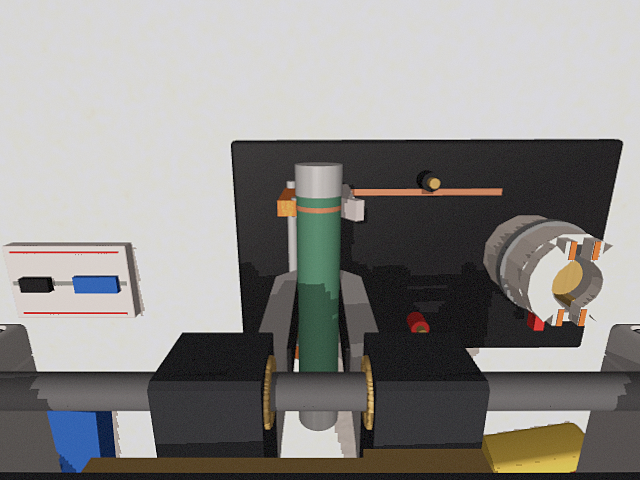

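Run:
```python
from h import *
c=load('w3')
R=Ro.from_euler('xyz',c['rot'])
for nm,(x0,y0,x1,y1) in (('prong',(344,180,372,225)),('jaw',(272,185,297,220))):
    u,v=np.meshgrid(np.arange(x0,x1),np.arange(y0,y1)); uv=np.c_[u.ravel(),v.ravel()]; uv=uv[c['depth'][uv[:,1],uv[:,0]]>0]
    P=cloud(c,uv); g=P[:,2]>(66 if nm=='prong' else 61); g&=P[:,2]<75
    q=R.inv().apply(P[g]-c['pos']); print(nm,g.sum(),np.percentile(q,[3,50,97],axis=0).round(1).tolist(),np.median(P[g,2]))
```

```text
prong 359 [[14.4, -2.7, 36.6], [18.1, -0.1, 41.5], [22.2, 3.8, 46.2]] 70.19569720065195
jaw 326 [[-20.6, 4.3, 37.2], [-16.0, 5.5, 41.4], [-11.6, 8.0, 45.2]] 64.60032564599962
```

>>> {"op": "servo_tool", "data": {
  "commands": [
    {"dp": [-1.1,6,-0.5],"turn": [-0.1,0,0]},
    {"dp": [-1.1,12,-0.5],"turn": [-0.1,0,0]},
    {"dp": [-1.1,18,-0.5],"turn": [-0.1,0,0]},
    {"dp": [-1.1,23,-0.5],"turn": [-0.1,0,0]},
    {"dp": [-1.1,26,-0.5],"turn": [-0.1,0,0]}
  ]
}}

```text
clock: 5.13
eef_pos: [611.2, 106.1, 43.9]
eef_rot: [-1.569, -0.002, -1.651]
wrist_force: [0.1, -5.0, 2.7]
finger_gap: 18.9
```

Run:
```python
from h import *
to([610.5,106.2,31],-94.5)
```

```text
t5.13 at [611.2 106.1  43.9] [-8.987e+01 -9.000e-02 -9.457e+01] gap 18.9 F [ 0.1 -5.   2.7] M [-0.86  0.07  0.07]
dp [-0.0, 12.9, -0.7] turn [-0.13, -0.07, 0.09] len 13.0
```

>>> {"op": "servo_tool", "data": {
  "commands": [
    {"dp": [-0.2,4,-0.5],"turn": [-0.1,0,0]},
    {"dp": [-0.2,8,-0.5],"turn": [-0.1,0,0]},
    {"dp": [-0.2,11,-0.5],"turn": [-0.1,0,0]},
    {"dp": [-0.2,13,-0.5],"turn": [-0.1,0,0]},
    {"dp": [-0.2,13.5,-0.5],"turn": [-0.1,0,0]}
  ]
}}

```text
clock: 5.55
eef_pos: [610.6, 106.6, 30.8]
eef_rot: [-1.571, -0.001, -1.65]
wrist_force: [-5.4, -2.1, 11.9]
finger_gap: 18.5
```

Run:
```python
from h import *
to([610.5,106.2,31],-94.5)
snap('wrist','w4');snap('scene','s4')
```

```text
t5.55 at [610.6 106.6  30.8] [-9.000e+01 -8.000e-02 -9.456e+01] gap 18.5 F [-5.4 -2.1 11.9] M [-0.36  1.22 -0.03]
dp [0.4, -0.2, -0.0] turn [0.0, -0.06, 0.08] len 0.0
```

View pics/w4.png

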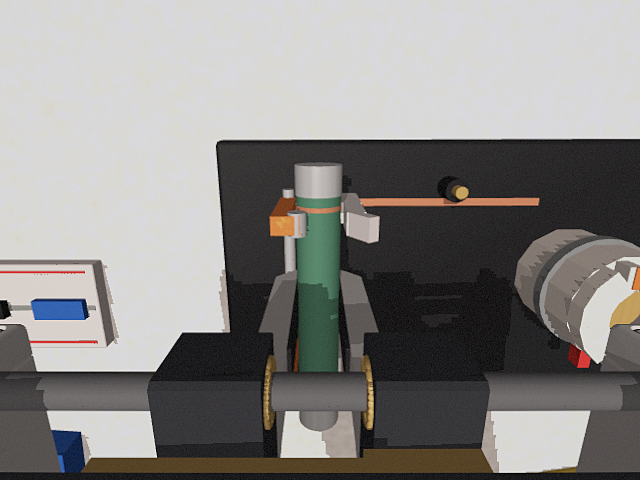

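>>> {"op": "servo_tool", "data": {
  "commands": [
    {"dp": [0,0,0],"turn": [0,0,0]},
    {"dp": [0,0,0],"turn": [0,0,0]},
    {"dp": [0,0,0],"turn": [0,0,0]},
    {"dp": [0,0,0],"turn": [0,0,0]}
  ],
  "grip": 0.23
}}

```text
clock: 5.98
eef_pos: [610.6, 106.9, 30.6]
eef_rot: [-1.571, -0.001, -1.65]
wrist_force: [-0.4, 0.2, 0.9]
finger_gap: 36.1
```

Run:
```python
from h import *
to([610.5,106.2,31],-94.5)
```

```text
t5.98 at [610.6 106.9  30.6] [-8.999e+01 -6.000e-02 -9.456e+01] gap 36.1 F [-0.4  0.2  0.9] M [ 0.03  0.06 -0.02]
dp [0.7, -0.4, -0.0] turn [-0.01, -0.06, 0.06] len 1.0
```

>>> {"op": "servo_tool", "data": {
  "commands": [
    {"dp": [0.3,-25,0],"turn": [0,0,0]},
    {"dp": [0.3,-60,0],"turn": [0,0,0]},
    {"dp": [0.3,-100,0],"turn": [0,0,0]},
    {"dp": [0.3,-135,-15],"turn": [0,0,0]},
    {"dp": [-10,-160,-50],"turn": [0,0,0]}
  ]
}}

```text
clock: 6.4
eef_pos: [565.1, 119.2, 192.2]
eef_rot: [-1.567, -0.0, -1.652]
wrist_force: [-0.7, 0.6, -0.1]
finger_gap: 36.2
```

>>> {"op": "servo_tool", "data": {
  "commands": [
    {"dp": [-30,0,-30],"turn": [0,0,0]},
    {"dp": [-60,0,-45],"turn": [0,0,0]},
    {"dp": [-75,0,-45],"turn": [0,0,0]},
    {"dp": [-75,0,-45],"turn": [0,0,0]}
  ],
  "grip": -1
}}

```text
clock: 6.73
eef_pos: [525.7, 200.2, 192.4]
eef_rot: [-1.566, 0.0, -1.649]
wrist_force: [-0.3, -0.4, -0.3]
finger_gap: 59.3
```

Run:
```python
from h import *
to([500,300,150],-94.5)
snap('wrist','w5')
```

```text
t6.73 at [525.7 200.2 192.4] [-8.973e+01  3.000e-02 -9.450e+01] gap 59.3 F [-0.3 -0.4 -0.3] M [0.04 0.04 0.02]
dp [-97.4, 42.3, -33.7] turn [-0.27, 0.0, -0.03] len 111.0
```

View pics/w5.png

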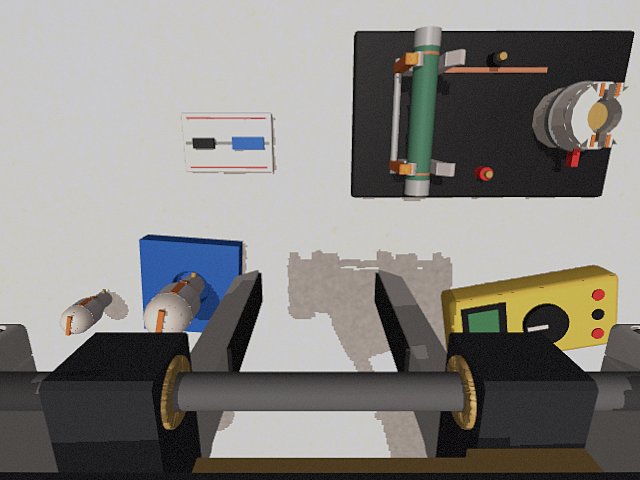

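Run:
```python
from h import *
c=load('w5'); I=c['img'].astype(int)
psi=np.radians(-4.45); ex=np.array([np.cos(psi),np.sin(psi)]); ey=np.array([-np.sin(psi),np.cos(psi)]); o=np.array([610.7,106.5])
u,v=np.meshgrid(np.arange(385,470),np.arange(25,200)); uv=np.c_[u.ravel(),v.ravel()]; uv=uv[c['depth'][uv[:,1],uv[:,0]]>0]
P=cloud(c,uv); C=I[uv[:,1],uv[:,0]]; q=np.c_[(P[:,:2]-o)@ex,(P[:,:2]-o)@ey,P[:,2]]
g=(C[:,1]>C[:,0]+15)&(C[:,1]>C[:,2]+5); print('green n',g.sum(),'top z by x:',[(x,np.percentile(q[g&(abs(q[:,0]-x)<5),2],[50,90]).round(1)) for x in (-30,-15,0,15,30)])
A=np.c_[2*q[g,1],2*q[g,2],np.ones(g.sum())]
for x in (-25,0,25):
    k=g&(abs(q[:,0]-x)<12); A=np.c_[2*q[k,1],2*q[k,2],np.ones(k.sum())]; s=np.linalg.lstsq(A,(q[k,1:]**2).sum(1),rcond=None)[0]; print(x,'axis y,z,r',s[:2].round(1),np.sqrt(s[2]+s[0]**2+s[1]**2).round(1))
for sg in (-1,1):
    k=(C[:,0]>C[:,2]+60)&(q[:,2]>60)&(abs(q[:,0]-42*sg)<8); print('orange',q[k].mean(0).round(1),np.percentile(q[k],[3,97],axis=0).round(1).tolist())
w=(abs(q[:,1])<8)&(q[:,2]>50); print('tube x ext',np.percentile(q[w,0],[1,99]))
# lamp
L=load('w5')
u,v=np.meshgrid(np.arange(145,215),np.arange(240,333)); uv=np.c_[u.ravel(),v.ravel()]; uv=uv[c['depth'][uv[:,1],uv[:,0]]>0]
P=cloud(c,uv)
for a,b in ((20,40),(52,60),(60,68),(68,76),(80,100)):
    k=(P[:,2]>a)&(P[:,2]<b); print(a,b,k.sum(),P[k].mean(0).round(1) if k.sum() else '', (P[k].min(0).round(1),P[k].max(0).round(1)) if k.sum() else '')
t=load('top0')
u,v=np.meshgrid(np.arange(125,190),np.arange(225,285)); uv=np.c_[u.ravel(),v.ravel()]; uv=uv[t['depth'][uv[:,1],uv[:,0]]>0]
P=cloud(t,uv); C=t['img'][uv[:,1],uv[:,0]].astype(int)
b=(C[:,2]>C[:,0]+40); print('rack',cv2.minAreaRect(plane(t,uv[b],20)[:,:2].astype(np.float32)))
k=P[:,2]>62; print('lamp top',k.sum(),P[k].mean(0),P[:,2].max()); k=P[:,2]>85; print(P[k].mean(0))
k=(C[:,0]>C[:,2]+50); print('orange',k.sum(),P[k].round(0).tolist())
```

```text
green n 2864 top z by x: [(-30, array([58. , 59.8])), (-15, array([57.9, 59.8])), (0, array([58.1, 60. ])), (15, array([58. , 59.9])), (30, array([58.1, 59.9]))]
-25 axis y,z,r [-5. 34.] 25.2
0 axis y,z,r [-3.8 34.1] 24.9
25 axis y,z,r [-2.8 33.1] 25.8
orange [-42.3  14.6  64.2] [[-46.2, 5.1, 60.8], [-38.4, 19.7, 65.9]]
orange [41.6 15.3 64.2] [[37.9, 4.4, 60.9], [45.9, 20.5, 65.8]]
tube x ext [-63.62555683  63.90185416]
20 40 1191 [476.5 345.1  21. ] (array([410. , 306.8,  20. ]), array([514.5, 394.5,  39.9]))
52 60 183 [470.4 327.9  56.1] (array([446.2, 318.8,  52. ]), array([479.7, 349. ,  60. ]))
60 68 200 [470.6 327.5  64.1] (array([448.7, 318.8,  60.1]), array([480.1, 348.9,  68. ]))
68 76 238 [471.  328.9  72.3] (array([446.6, 318.8,  68.1]), array([480.1, 353.2,  76. ]))
80 100 1327 [465.1 334.6  90.2] (array([444.8, 319.3,  80. ]), array([478.9, 355.6,  97.8]))
rack ((459.3460388183594, 339.31170654296875), (100.59949493408203, 99.05848693847656), 81.27108001708984)
lamp top 356 [456.56465266 334.24543801  86.83850734] 99.89680307013933
[457.79401143 337.13235801  92.06298181]
orange 33 [[472.0, 338.0, 97.0], [472.0, 336.0, 97.0], [472.0, 334.0, 96.0], [470.0, 339.0, 95.0], [470.0, 335.0, 98.0], [470.0, 333.0, 97.0], [468.0, 340.0, 95.0], [468.0, 337.0, 97.0], [468.0, 335.0, 98.0], [466.0, 340.0, 95.0], [466.0, 338.0, 96.0], [463.0, 339.0, 97.0], [463.0, 336.0, 100.0], [462.0, 341.0, 96.0], [462.0, 339.0, 97.0], [459.0, 339.0, 100.0], [460.0, 339.0, 95.0], [457.0, 342.0, 96.0], [458.0, 341.0, 94.0], [457.0, 338.0, 98.0], [455.0, 344.0, 97.0], [455.0, 342.0, 96.0], [455.0, 340.0, 97.0], [454.0, 344.0, 94.0], [453.0, 342.0, 96.0], [452.0, 347.0, 93.0], [451.0, 342.0, 99.0], [451.0, 342.0, 96.0], [449.0, 344.0, 99.0], [449.0, 343.0, 98.0], [449.0, 341.0, 97.0], [447.0, 345.0, 96.0], [447.0, 343.0, 97.0]]
```

Run:
```python
from h import *
for f,bx in (('top0',[('big',(100,295,150,340)),('small',(92,243,120,268)),('lamp',(125,225,190,285))]),('scene0',[('big',(480,275,530,335)),('small',(470,375,505,405)),('lamp',(420,325,465,370))])):
    t=load(f)
    for n,(x0,y0,x1,y1) in bx:
        u,v=np.meshgrid(np.arange(x0,x1),np.arange(y0,y1)); uv=np.c_[u.ravel(),v.ravel()]; uv=uv[t['depth'][uv[:,1],uv[:,0]]>0]
        P=cloud(t,uv); k=P[:,2]>25; print(f,n,'max z',np.percentile(P[:,2],99.5).round(),np.percentile(P[k],[2,98],axis=0).round().tolist())
to([525,290,190],60)
print(manip.read_state()['joints'])
```

```text
top0 big max z 129.0 [[292.0, 338.0, 63.0], [342.0, 384.0, 129.0]]
top0 small max z 65.0 [[435.0, 429.0, 31.0], [461.0, 452.0, 65.0]]
top0 lamp max z 97.0 [[440.0, 320.0, 52.0], [476.0, 353.0, 98.0]]
scene0 big max z 128.0 [[301.0, 340.0, 32.0], [345.0, 391.0, 127.0]]
scene0 small max z 64.0 [[440.0, 429.0, 30.0], [463.0, 454.0, 64.0]]
scene0 lamp max z 97.0 [[447.0, 322.0, 45.0], [479.0, 357.0, 97.0]]
t6.78 at [526.1 198.7 192.1] [-8.976e+01 -1.000e-02 -9.454e+01] gap 63.2 F [ 0.7 -0.4  0.1] M [0.08 0.02 0.04]
dp [-90.9, 2.0, -8.3] turn [-0.06, -154.54, 0.33] len 91.0
[ 2.96773539e-01  3.35989014e-01  1.50530138e+00 -1.72635578e-03
  1.29644663e+00  1.94724872e+00]
```

>>> {"op": "servo_tool", "data": {
  "commands": [
    {"dp": [-67,7,-121],"turn": [0,-54,0]},
    {"dp": [-67,7,-121],"turn": [0,-54,0]},
    {"dp": [-67,7,-121],"turn": [0,-54,0]},
    {"dp": [-67,7,-121],"turn": [0,-54,0]},
    {"dp": [-67,7,-121],"turn": [0,-54,0]}
  ]
}}

```text
clock: 7.2
eef_pos: [408.9, 275.7, 184.3]
eef_rot: [-1.568, -0.002, -1.019]
wrist_force: [0.4, -0.4, -0.1]
finger_gap: 93.4
```

Run:
```python
from h import *
to([410,276,185],-40)
```

```text
t7.20 at [408.9 275.7 184.3] [-89.85  -0.14 -58.39] gap 93.4 F [ 0.4 -0.4 -0.1] M [0.   0.02 0.  ]
dp [0.3, -0.7, 1.1] turn [-0.13, -18.39, 0.16] len 1.0
```

>>> {"op": "servo_tool", "data": {
  "commands": [
    {"dp": [0,0,0],"turn": [0,-18,0]},
    {"dp": [0,0,0],"turn": [0,-18,0]},
    {"dp": [0,0,0],"turn": [0,-18,0]},
    {"dp": [0,0,0],"turn": [0,-18,0]}
  ]
}}

```text
clock: 7.53
eef_pos: [409.4, 274.8, 184.1]
eef_rot: [-1.569, -0.003, -0.703]
wrist_force: [-0.3, 0.1, -0.1]
finger_gap: 93.9
```

Run:
```python
from h import *
to([410,276,185],-40)
snap('wrist','w6')
```

```text
t7.53 at [409.4 274.8 184.1] [-89.92  -0.17 -40.25] gap 93.9 F [-0.3  0.1 -0.1] M [-0.01 -0.1   0.01]
dp [-0.3, -0.9, 1.3] turn [-0.08, -0.25, 0.17] len 2.0
```

View pics/w6.png

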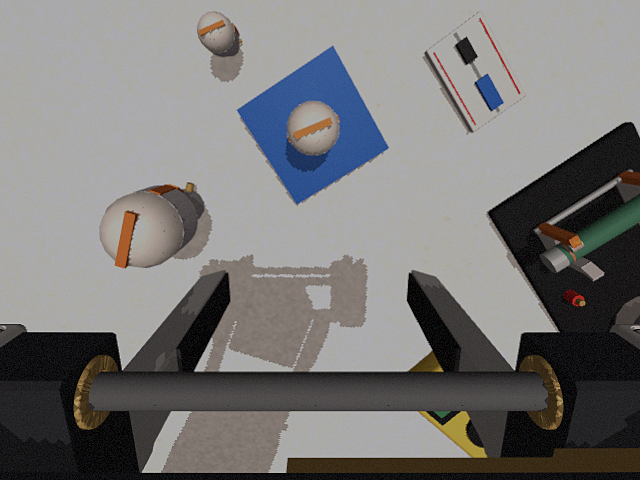

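Run:
```python
from h import *
c=load('w6'); I=c['img'].astype(int)
u,v=np.meshgrid(np.arange(280,350),np.arange(90,165)); uv=np.c_[u.ravel(),v.ravel()]; uv=uv[c['depth'][uv[:,1],uv[:,0]]>0]
P=cloud(c,uv); C=I[uv[:,1],uv[:,0]]
k=P[:,2]>60; S=P[k]
A=np.c_[2*S,np.ones(len(S))]; s=np.linalg.lstsq(A,(S**2).sum(1),rcond=None)[0]; print('sphere',s[:3].round(1),np.sqrt(s[3]+(s[:3]**2).sum()).round(1),S[:,2].max())
h=cv2.convexHull(uv[k].astype(np.float32)); e=cv2.minEnclosingCircle(h); print(e, [plane(c,[e[0]],z)[0].round(1) for z in (60,75,85)])
for lo in (70,80,85,90,93): 
    q=P[P[:,2]>lo]; print(lo,((q.min(0)+q.max(0))/2).round(1),np.ptp(q,axis=0).round(1))
o=(C[:,0]>C[:,2]+60)&k; m=np.zeros((480,640),np.uint8); m[uv[o][:,1],uv[o][:,0]]=255
Q=P[o]; d=np.linalg.svd(Q[:,:2]-Q[:,:2].mean(0),full_matrices=False)[2][0]; print('rib',o.sum(),Q.mean(0).round(1),np.degrees(np.arctan2(d[1],d[0])))
QQ=plane(c,uv[o],96); d=np.linalg.svd(QQ[:,:2]-QQ[:,:2].mean(0),full_matrices=False)[2][0]; print('rib',QQ.mean(0).round(1),np.degrees(np.arctan2(d[1],d[0])))
b=(C[:,2]>C[:,0]+40)
u,v=np.meshgrid(np.arange(230,395),np.arange(40,210)); uv=np.c_[u.ravel(),v.ravel()];C=I[uv[:,1],uv[:,0]]; b=(C[:,2]>C[:,0]+40); r=cv2.minAreaRect(plane(c,uv[b],20)[:,:2].astype(np.float32)); print('rack',r)
```

```text
sphere [459.4 339.6  77.8] 19.4 98.3740109557811
((313.1126708984375, 127.33451080322266), 27.357250213623047) [array([459.7, 340.2,  60. ]), array([459.6, 340. ,  75. ]), array([459.6, 339.8,  85. ])]
70 [459.6 339.6  85.2] [40.2 39.7 26.4]
80 [459.3 339.6  89.5] [38.5 38.3 17.7]
85 [459.1 339.7  91.7] [36.3 35.6 13.4]
90 [459.4 339.8  94.2] [31.  31.4  8.4]
93 [459.4 339.9  95.7] [27.3 24.7  5.4]
rib 296 [459.  339.6  95.9] 161.75461336534772
rib [459.  339.6  96. ] 161.73400541857652
rack ((459.08984375, 339.7064208984375), (99.53382110595703, 99.65705108642578), 81.28560638427734)
```

Run:
```python
from h import *
to([459.4,339.7,43],-40)
```

```text
t7.58 at [409.4 274.9 184.1] [-89.92  -0.17 -40.54] gap 94.4 F [-0.1  0.1 -0.6] M [-0.04  0.   -0.02]
dp [-4.5, 141.2, 81.6] turn [-0.08, -0.54, 0.17] len 163.0
```

>>> {"op": "servo_tool", "data": {
  "commands": [
    {"dp": [-2,10,40],"turn": [0,-0.5,0.1]},
    {"dp": [-4.5,35,76],"turn": [0,-0.5,0.1]},
    {"dp": [-4.5,55,81.6],"turn": [0,-0.5,0.1]},
    {"dp": [-4.5,65,81.6],"turn": [0,-0.5,0.1]},
    {"dp": [-4.5,65,81.6],"turn": [0,-0.5,0.1]}
  ]
}}

```text
clock: 8.0
eef_pos: [458.2, 338.6, 116.5]
eef_rot: [-1.574, 0.0, -0.701]
wrist_force: [0.2, -0.8, -0.8]
finger_gap: 94.1
```

Run:
```python
from h import *
to([459.4,339.7,43],-40)
```

```text
t8.00 at [458.2 338.6 116.5] [-9.020e+01  1.000e-02 -4.017e+01] gap 94.1 F [ 0.2 -0.8 -0.8] M [-0.06 -0.01 -0.  ]
dp [0.2, 73.5, 1.9] turn [0.19, -0.17, -0.01] len 73.0
```

Centred over the lamp; go down and start closing at the bottom.

>>> {"op": "servo_tool", "data": {
  "commands": [
    {"dp": [0.2,30,1.5],"turn": [0.2,0,0]},
    {"dp": [0.2,55,1.5],"turn": [0.2,0,0]},
    {"dp": [0.2,70,1.5],"turn": [0.2,0,0]},
    {"dp": [0.2,73.5,1.5],"turn": [0.2,0,0]},
    {"dp": [0.2,73.5,1.5],"turn": [0.2,0,0]}
  ]
}}

```text
clock: 8.42
eef_pos: [459.2, 338.7, 43.7]
eef_rot: [-1.571, 0.0, -0.702]
wrist_force: [-0.1, -0.9, 0.4]
finger_gap: 93.9
```

Run:
```python
from h import *
to([459.4,339.7,43],-40)
```

```text
t8.42 at [459.2 338.7  43.7] [-9.001e+01  1.000e-02 -4.025e+01] gap 93.9 F [-0.1 -0.9  0.4] M [-0.04 -0.02 -0.01]
dp [-0.5, 0.7, 0.9] turn [0.01, -0.25, -0.01] len 1.0
```

>>> {"op": "servo_tool", "data": {
  "commands": [
    {"dp": [-0.5,0.7,0.9],"turn": [0,-0.2,0]},
    {"dp": [-0.5,0.7,0.9],"turn": [0,-0.2,0]},
    {"dp": [-0.5,0.7,0.9],"turn": [0,-0.2,0]},
    {"dp": [-0.5,0.7,0.9],"turn": [0,-0.2,0]},
    {"dp": [-0.5,0.7,0.9],"turn": [0,-0.2,0]}
  ],
  "grip": 1,
  "force": 55
}}

```text
clock: 8.83
eef_pos: [459.5, 339.9, 43.5]
eef_rot: [-1.57, -0.0, -0.699]
wrist_force: [-0.7, -1.2, 0.2]
finger_gap: 64.1
```

>>> {"op": "servo_tool", "data": {
  "commands": [
    {"dp": [0,0,0],"turn": [0,0,0]},
    {"dp": [0,0,0],"turn": [0,0,0]},
    {"dp": [0,0,0],"turn": [0,0,0]},
    {"dp": [0,0,0],"turn": [0,0,0]},
    {"dp": [0,0,0],"turn": [0,0,0]}
  ]
}}

```text
clock: 9.25
eef_pos: [459.6, 339.9, 43.5]
eef_rot: [-1.57, -0.0, -0.699]
wrist_force: [0.2, 0.6, 1.2]
finger_gap: 39.0
```

Run:
```python
from h import *
to([459.4,339.7,43],-40)
```

```text
t9.25 at [459.6 339.9  43.5] [-8.997e+01 -1.000e-02 -4.005e+01] gap 39.0 F [0.2 0.6 1.2] M [-0.02 -0.02 -0.05]
dp [-0.0, 0.5, -0.2] turn [-0.03, -0.05, 0.01] len 1.0
```

>>> {"op": "servo_tool", "data": {
  "commands": [
    {"dp": [0,-15,0],"turn": [0,0,0]},
    {"dp": [0,-45,0],"turn": [0,0,0]},
    {"dp": [0,-80,0],"turn": [0,0,0]},
    {"dp": [0,-105,0],"turn": [0,0,0]},
    {"dp": [0,-110,0],"turn": [0,0,0]}
  ]
}}

```text
clock: 9.67
eef_pos: [460.8, 340.7, 158.2]
eef_rot: [-1.564, -0.002, -0.699]
wrist_force: [0.8, -0.3, 0.2]
finger_gap: 39.2
```

Run:
```python
from h import *
to([599.8,-33.1,155],-26.2)
c=snap('wrist','w7')
```

```text
t9.67 at [460.8 340.7 158.2] [-89.61  -0.12 -40.05] gap 39.2 F [ 0.8 -0.3  0.2] M [-0.06 -0.06  0.03]
dp [346.9, 2.6, -196.7] turn [-0.37, -13.85, 0.16] len 399.0
```

View pics/w7.png

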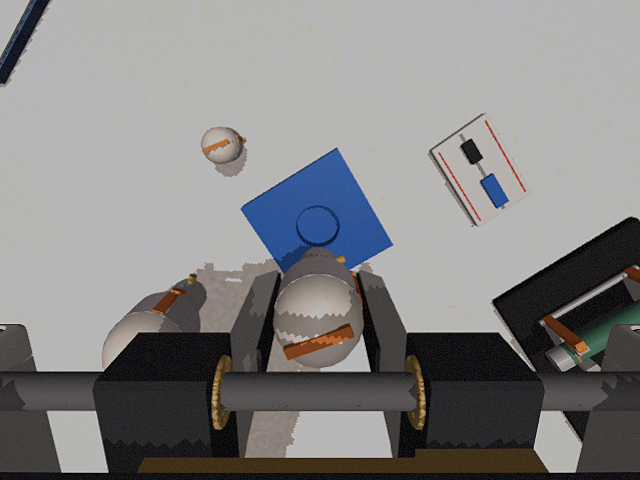

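Run:
```python
from h import *
c=load('w7'); I=c['img'].astype(int); R=Ro.from_euler('xyz',c['rot'])
u,v=np.meshgrid(np.arange(278,362),np.arange(315,372)); uv=np.c_[u.ravel(),v.ravel()]; uv=uv[c['depth'][uv[:,1],uv[:,0]]>0]
C=I[uv[:,1],uv[:,0]]; o=(C[:,0]>C[:,2]+60)&(C[:,0]>C[:,1]*1.5); P=cloud(c,uv[o]); q=R.inv().apply(P-c['pos'])
# drop outliers
print(len(q),np.percentile(q,[2,50,98],axis=0).round(1).tolist())
d=np.linalg.svd(P[:,:2]-P[:,:2].mean(0),full_matrices=False)[2][0]; print('rib world',np.degrees(np.arctan2(d[1],d[0])))
d=np.linalg.svd(P-P.mean(0),full_matrices=False)[2][0];print(d)
# symmetric fit
u,v=np.meshgrid(np.arange(275,362),np.arange(275,372)); uv=np.c_[u.ravel(),v.ravel()]; P=cloud(c,uv); q=R.inv().apply(P-c['pos'])
k=(np.abs(q[:,0])<19)&(q[:,1]<-32)&(q[:,1]>-60); S=q[k]; A=np.c_[2*S,np.ones(len(S))]; s=np.linalg.lstsq(A,(S**2).sum(1),rcond=None)[0]; print('sphere in tool',s[:3].round(1),np.sqrt(s[3]+(s[:3]**2).sum()).round(1))
```

```text
860 [[-12.9, -54.1, -6.6], [0.1, -52.9, -0.3], [12.1, -51.6, 6.0]]
rib world 161.6670268281914
[-0.94922996  0.31452727 -0.00592224]
sphere in tool [ -0.1 -34.6  -0.3] 19.1
```

>>> {"op": "servo_tool", "data": {
  "commands": [
    {"dp": [25,2,-14],"turn": [0,-3,0]},
    {"dp": [60,2,-34],"turn": [0,-6,0]},
    {"dp": [95,2,-54],"turn": [0,-9,0]},
    {"dp": [130,2,-74],"turn": [0,-12,0]},
    {"dp": [165,2,-94],"turn": [0,-13.8,0]}
  ]
}}

```text
clock: 10.13
eef_pos: [526.0, 160.5, 152.7]
eef_rot: [-1.567, -0.001, -0.455]
wrist_force: [0.9, 0.2, -0.3]
finger_gap: 39.1
```

Run:
```python
from h import *
to([599.8,-33.1,155],-26.2)
```

```text
t10.13 at [526.  160.5 152.7] [-8.980e+01 -6.000e-02 -2.606e+01] gap 39.1 F [ 0.9  0.2 -0.3] M [ 0.04 -0.05  0.05]
dp [151.4, -2.6, -141.4] turn [-0.2, 0.14, 0.06] len 207.0
```

>>> {"op": "servo_tool", "data": {
  "commands": [
    {"dp": [22,-2,-30],"turn": [0,0,0]},
    {"dp": [45,-2,-62],"turn": [0,0,0]},
    {"dp": [68,-2,-94],"turn": [0,0,0]},
    {"dp": [91,-2,-126],"turn": [0,0,0]},
    {"dp": [115,-2,-158],"turn": [0,0,0]}
  ]
}}

```text
clock: 10.55
eef_pos: [559.1, -33.9, 152.6]
eef_rot: [-1.568, 0.001, -0.455]
wrist_force: [1.2, -0.3, -1.5]
finger_gap: 38.8
```

>>> {"op": "servo_tool", "data": {
  "commands": [
    {"dp": [20,0,-30],"turn": [0,0,0]},
    {"dp": [32,0,-45],"turn": [0,0,0]},
    {"dp": [32,0,-45],"turn": [0,0,0]},
    {"dp": [32,0,-45],"turn": [0,0,0]},
    {"dp": [32,0,-45],"turn": [0,0,0]}
  ]
}}

```text
clock: 10.97
eef_pos: [567.7, -87.5, 151.4]
eef_rot: [-1.568, 0.003, -0.454]
wrist_force: [0.2, -0.2, -0.2]
finger_gap: 39.2
```

Run:
```python
from h import *
to([599.8,-33.1,155],-26.2)
snap('wrist','w8')
to([599.8,-33.1,155],-26.2)
```

```text
t10.97 at [567.7 -87.5 151.4] [-89.86   0.16 -26.04] gap 39.2 F [ 0.2 -0.2 -0.2] M [-0.01 -0.03  0.06]
dp [5.0, -3.4, 63.0] turn [-0.14, 0.16, -0.16] len 63.0
t11.02 at [567.8 -87.2 151.8] [-89.85   0.13 -26.  ] gap 39.1 F [ 0.6 -0.7 -1.1] M [-0.07 -0.03 -0.02]
dp [5.0, -3.1, 62.7] turn [-0.15, 0.2, -0.13] len 63.0
```

View pics/w8.png

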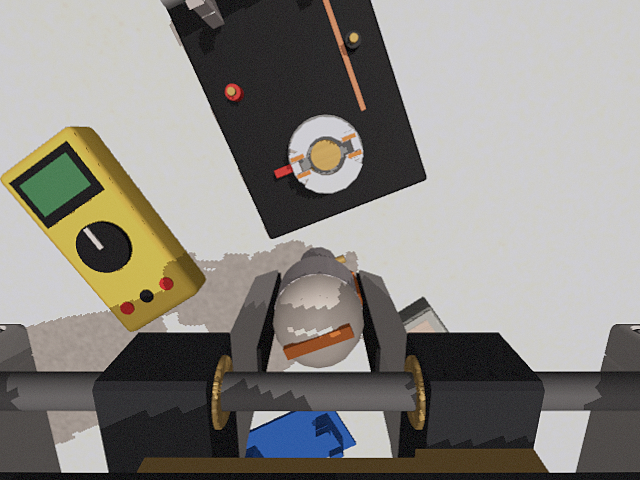

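Run:
```python
from h import *
c=load('w8'); I=c['img'].astype(int)
u,v=np.meshgrid(np.arange(280,372),np.arange(105,205)); uv=np.c_[u.ravel(),v.ravel()]; uv=uv[c['depth'][uv[:,1],uv[:,0]]>0]
P=cloud(c,uv); t=(P[:,2]>64)&(P[:,2]<70)
h=cv2.convexHull(plane(c,uv[t],67)[:,:2].astype(np.float32)); print(np.median(P[t,2]),cv2.minEnclosingCircle(h),cv2.fitEllipse(h))
C=I[uv[:,1],uv[:,0]]; o=(C[:,0]>C[:,2]+70)&(C[:,1]<170)&(C[:,1]>85)&(P[:,2]>62)
m=np.zeros((480,640),np.uint8); m[uv[o][:,1],uv[o][:,0]]=255
n,l,st,ce=cv2.connectedComponentsWithStats(m)
for k in range(1,n):
    if st[k,4]>8: print(st[k],plane(c,[ce[k]],67).round(1))
br=(P[:,2]>50)&(P[:,2]<58)&(C[:,0]>C[:,2]+50); print('plunger',cv2.minEnclosingCircle(cv2.convexHull(plane(c,uv[br],55)[:,:2].astype(np.float32))),br.sum(),P[br].mean(0))
# pin in hand
R=Ro.from_euler('xyz',c['rot']); print('pin',R.inv().apply(plane(c,[[341,259]],c['pos'][2]+18.5-48)-c['pos']))
```

```text
66.72864258733571 ((599.9811401367188, -33.0232048034668), 26.424053192138672) ((600.0360717773438, -32.96685791015625), (51.553306579589844, 52.47452926635742), 175.0124969482422)
[342 133  14   9  57] [[619.1 -28.4  67. ]]
[348 150  14   8  57] [[618.3 -40.7  67. ]]
[291 154  13   8  54] [[580.8 -25.5  67. ]]
[297 170  14   9  55] [[580.1 -37.8  67. ]]
plunger ((592.205322265625, -35.49993133544922), 18.819438934326172) 707 [599.79928574 -33.03241071  54.69305858]
pin [[13.51890714 29.47538438  5.19053418]]
```

>>> {"op": "servo_tool", "data": {
  "commands": [
    {"dp": [3,0,30],"turn": [-0.1,0,0]},
    {"dp": [5,10,55],"turn": [-0.1,0,0]},
    {"dp": [5,30,62.7],"turn": [-0.1,0.1,0]},
    {"dp": [5,36,62.7],"turn": [-0.1,0.1,0]},
    {"dp": [5,36,62.7],"turn": [-0.1,0.1,0]}
  ]
}}

```text
clock: 11.43
eef_pos: [598.6, -31.7, 114.0]
eef_rot: [-1.571, 0.006, -0.453]
wrist_force: [-0.5, -1.0, -1.6]
finger_gap: 39.1
```

Run:
```python
from h import *
to([599.8,-33.1,112],-26.15)
snap('wrist','w9')
to([599.8,-33.1,112],-26.15)
```

```text
t11.43 at [598.6 -31.7 114. ] [-90.03   0.33 -25.98] gap 39.1 F [-0.5 -1.  -1.6] M [-0.07 -0.07  0.03]
dp [1.7, 2.0, -0.7] turn [0.03, 0.17, -0.33] len 3.0
t11.48 at [599.1 -32.5 115.5] [-89.99   0.22 -26.03] gap 39.1 F [ 0.5 -0.2 -0. ] M [-0.03 -0.06  0.03]
dp [0.9, 3.4, -0.2] turn [-0.01, 0.12, -0.22] len 4.0
```

View pics/w9.png

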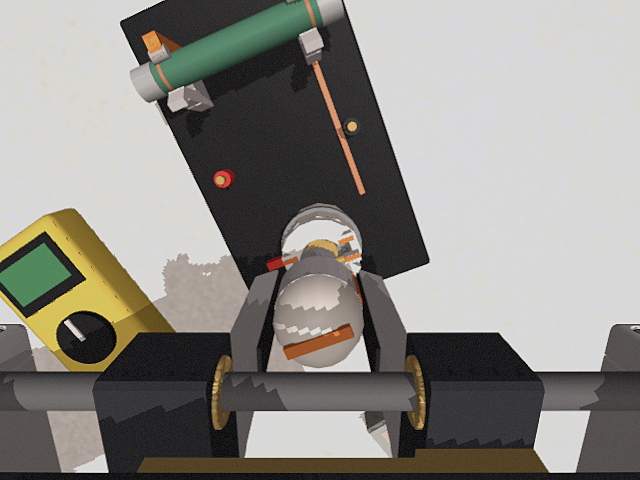

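>>> {"op": "servo_tool", "data": {
  "commands": [
    {"dp": [0.9,3,-0.2],"turn": [0,0.1,-0.2]},
    {"dp": [0.9,6,-0.2],"turn": [0,0.1,-0.2]},
    {"dp": [0.9,9,-0.2],"turn": [0,0.1,-0.2]},
    {"dp": [0.9,12,-0.2],"turn": [0,0.1,-0.2]},
    {"dp": [0.9,15,-0.2],"turn": [0,0.1,-0.2]}
  ]
}}

```text
clock: 11.9
eef_pos: [599.8, -33.3, 100.4]
eef_rot: [-1.571, 0.0, -0.457]
wrist_force: [-0.9, -0.2, -1.2]
finger_gap: 39.2
```

Run:
```python
from h import *
to([599.8,-33.1,92.5],-26.15)
```

```text
t11.90 at [599.8 -33.3 100.4] [-89.99   0.   -26.16] gap 39.2 F [-0.9 -0.2 -1.2] M [-0.03 -0.02  0.07]
dp [-0.1, 7.9, 0.2] turn [-0.01, -0.01, -0.0] len 8.0
```

Foot is in the mouth without contact force; continue until the plunger pushes back.

>>> {"op": "servo_tool", "data": {
  "commands": [
    {"dp": [0,2.5,0.2],"turn": [0,0,0]},
    {"dp": [0,5,0.2],"turn": [0,0,0]},
    {"dp": [0,7.5,0.2],"turn": [0,0,0]},
    {"dp": [0,10,0.2],"turn": [0,0,0]},
    {"dp": [0,12,0.2],"turn": [0,0,0]}
  ]
}}

```text
clock: 12.32
eef_pos: [599.9, -33.1, 88.5]
eef_rot: [-1.57, -0.0, -0.457]
wrist_force: [-2.0, 0.5, 5.4]
finger_gap: 39.2
```

Run:
```python
from h import *
to([599.8,-33.1,81],-26.15)
```

```text
t12.32 at [599.9 -33.1  88.5] [-8.998e+01 -1.000e-02 -2.616e+01] gap 39.2 F [-2.   0.5  5.4] M [0.01 0.43 0.02]
dp [-0.1, 7.5, -0.0] turn [-0.02, -0.01, 0.01] len 8.0
```

>>> {"op": "servo_tool", "data": {
  "commands": [
    {"dp": [0,2.5,0],"turn": [0,0,0]},
    {"dp": [0,5,0],"turn": [0,0,0]},
    {"dp": [0,7,0],"turn": [0,0,0]},
    {"dp": [0,7.5,0],"turn": [0,0,0]},
    {"dp": [0,7.5,0],"turn": [0,0,0]}
  ],
  "force": 60
}}

```text
clock: 12.73
eef_pos: [600.0, -33.1, 81.6]
eef_rot: [-1.57, -0.0, -0.456]
wrist_force: [-4.4, -0.0, 8.6]
finger_gap: 38.9
```

Run:
```python
from h import *
to([599.8,-33.1,81],-116.15)
```

```text
t12.73 at [600.  -33.1  81.6] [-8.997e+01 -2.000e-02 -2.615e+01] gap 38.9 F [-4.4 -0.   8.6] M [0.1  0.95 0.03]
dp [-0.2, 0.6, -0.1] turn [-0.04, 90.0, -0.0] len 1.0
```

>>> {"op": "servo_tool", "data": {
  "commands": [
    {"dp": [0,0.5,0],"turn": [0,6,0]},
    {"dp": [0,0.5,0],"turn": [0,12,0]},
    {"dp": [0,0.5,0],"turn": [0,18,0]},
    {"dp": [0,0.5,0],"turn": [0,24,0]},
    {"dp": [0,0.5,0],"turn": [0,30,0]}
  ]
}}

```text
clock: 13.15
eef_pos: [600.8, -33.3, 82.2]
eef_rot: [-1.569, -0.002, -0.985]
wrist_force: [1.0, -1.9, 8.2]
finger_gap: 39.3
```

Run:
```python
from h import *
to([599.8,-33.1,81],-116.15)
```

```text
t13.15 at [600.8 -33.3  82.2] [-89.87  -0.12 -56.43] gap 39.3 F [ 1.  -1.9  8.2] M [-0.28  0.    0.21]
dp [-0.7, 1.2, -0.7] turn [-0.18, 59.72, 0.04] len 2.0
```

>>> {"op": "servo_tool", "data": {
  "commands": [
    {"dp": [-0.5,1.2,-0.5],"turn": [-0.1,6,0]},
    {"dp": [-0.5,1.2,-0.5],"turn": [-0.1,12,0]},
    {"dp": [-0.5,1.2,-0.5],"turn": [-0.1,18,0]},
    {"dp": [-0.5,1.2,-0.5],"turn": [-0.1,24,0]},
    {"dp": [-0.5,1.2,-0.5],"turn": [-0.1,30,0]}
  ]
}}

```text
clock: 13.57
eef_pos: [600.7, -33.6, 82.1]
eef_rot: [-1.567, -0.002, -1.513]
wrist_force: [-2.2, -2.6, 8.8]
finger_gap: 39.0
```

Run:
```python
from h import *
to([599.8,-33.1,81],-116.15)
```

```text
t13.57 at [600.7 -33.6  82.1] [-89.81  -0.13 -86.7 ] gap 39.0 F [-2.2 -2.6  8.8] M [-0.68  0.45  0.26]
dp [-0.6, 1.1, -0.9] turn [-0.22, 29.45, 0.08] len 2.0
```

>>> {"op": "servo_tool", "data": {
  "commands": [
    {"dp": [-0.6,1.1,-0.8],"turn": [-0.2,6,0]},
    {"dp": [-0.6,1.1,-0.8],"turn": [-0.2,12,0]},
    {"dp": [-0.6,1.1,-0.8],"turn": [-0.2,18,0]},
    {"dp": [-0.6,1.1,-0.8],"turn": [-0.2,24,0]},
    {"dp": [-0.6,1.1,-0.8],"turn": [-0.2,30,0]}
  ]
}}

```text
clock: 13.98
eef_pos: [600.4, -33.9, 82.1]
eef_rot: [-1.568, -0.002, -2.042]
wrist_force: [-3.4, -4.8, 9.7]
finger_gap: 39.0
```

Run:
```python
from h import *
to([599.8,-33.1,81],-116.15)
snap('wrist','w10');snap('scene','s10');snap('top','t10')
to([599.8,-33.1,81],-116.15)
```

```text
t13.98 at [600.4 -33.9  82.1] [-8.9830e+01 -1.0000e-01 -1.1697e+02] gap 39.0 F [-3.4 -4.8  9.7] M [-1.06  0.69  0.33]
dp [-0.4, 1.1, -0.9] turn [-0.17, -0.82, 0.1] len 1.0
t14.13 at [600.4 -33.9  82.1] [-8.9830e+01 -1.0000e-01 -1.1675e+02] gap 39.5 F [-2.7 -4.1 10.1] M [-0.91  0.68  0.29]
dp [-0.4, 1.1, -0.9] turn [-0.17, -0.6, 0.1] len 1.0
```

View pics/w10.png

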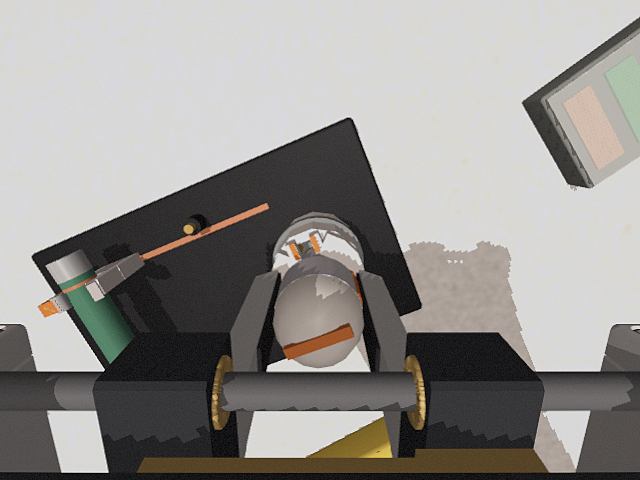

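View pics/s10.png

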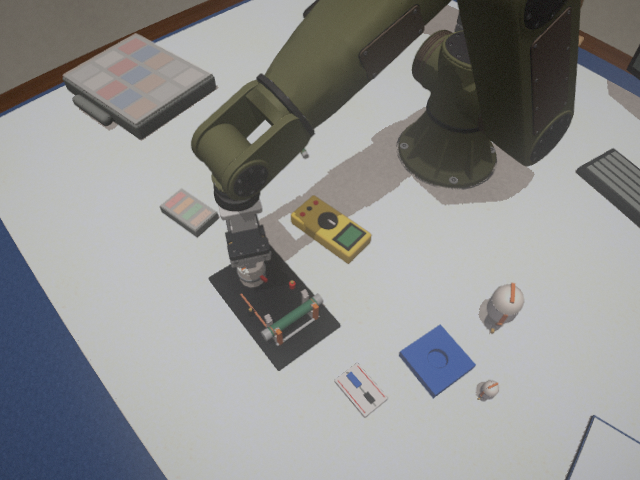

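Run:
```python
from h import *
c=load('w10'); I=c['img'].astype(int); R=Ro.from_euler('xyz',c['rot'])
u,v=np.meshgrid(np.arange(278,362),np.arange(315,372)); uv=np.c_[u.ravel(),v.ravel()]; uv=uv[c['depth'][uv[:,1],uv[:,0]]>0]
C=I[uv[:,1],uv[:,0]]; o=(C[:,0]>C[:,2]+60)&(C[:,0]>C[:,1]*1.5); P=cloud(c,uv[o]); q=R.inv().apply(P-c['pos'])
print(len(q),np.median(q,0).round(1)); d=np.linalg.svd(P[:,:2]-P[:,:2].mean(0),full_matrices=False)[2][0]; a=np.degrees(np.arctan2(d[1],d[0])); print('rib world',a,'turned from slot',(-4.4-a)%180)
s=load('s10'); X=[]
cv2.imwrite('pics/s10z.png',cv2.resize(s['img'][225:345,200:340][:,:,::-1],None,fx=5,fy=5,interpolation=cv2.INTER_CUBIC))
J=s['img'].astype(int); m=(J[...,0]>110)&(J[...,1]<60)&(J[...,2]<60)
v,u=np.nonzero(m[240:300,230:285]); uv=np.c_[u+230,v+240]; P=cloud(s,uv); r=P[:,:2]-[599.8,-33.1]
print(len(uv),P.mean(0), 'pointer angle',np.degrees(np.arctan2(r.mean(0)[1],r.mean(0)[0])),np.hypot(*r.T).round()[:20])
```

```text
915 [  0.4 -53.   -0.4]
rib world 100.32195199618886 turned from slot 75.27804800381114
12 [5.94911823e+02 5.84237936e-01 4.09445220e+01] pointer angle 98.25698893236984 [29. 29. 31. 32. 32. 34. 36. 36. 34. 39. 39. 39.]
```

View pics/s10z.png

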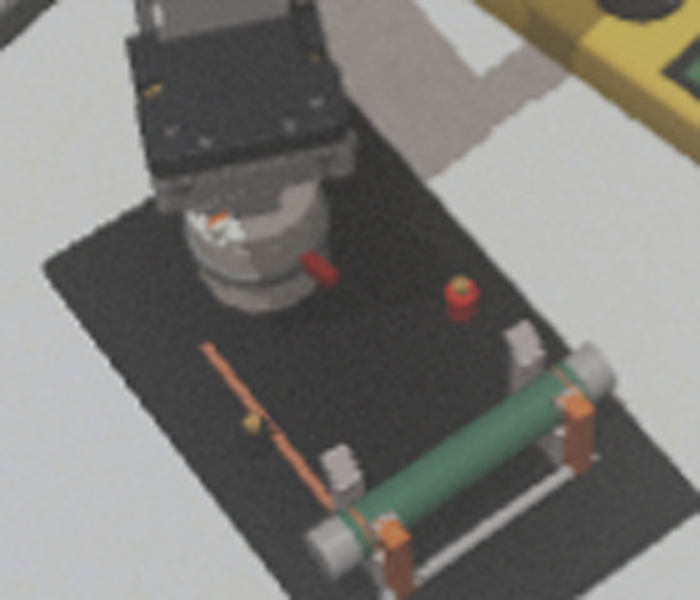

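Run:
```python
from h import *
for f in ('w7','w8','w10'):
    c=load(f); I=c['img'].astype(int); R=Ro.from_euler('xyz',c['rot'])
    u,v=np.meshgrid(np.arange(278,362),np.arange(315,372)); uv=np.c_[u.ravel(),v.ravel()]; uv=uv[c['depth'][uv[:,1],uv[:,0]]>0]
    C=I[uv[:,1],uv[:,0]]; o=(C[:,0]>C[:,2]+60)&(C[:,0]>C[:,1]*1.5); q=R.inv().apply(cloud(c,uv[o])-c['pos']); q=q[(q[:,1]<-46)&(q[:,1]>-58)&(abs(q[:,2])<15)]
    d=np.linalg.svd(q-q.mean(0),full_matrices=False)[2][0]; rel=np.degrees(np.arctan2(d[2],d[0]))%180; print(f,len(q),'rib in tool',rel,'yaw',np.degrees(c['rot'][2]),'lamp angle',(np.degrees(c['rot'][2])+rel))
for f,(x0,y0,x1,y1) in (('w2',(385,165,415,195)),('w8',(265,155,300,190))):
    c=load(f); J=c['img'].astype(int); m=(J[...,0]>110)&(J[...,1]<70)&(J[...,2]<70)
    v,u=np.nonzero(m[y0:y1,x0:x1]); P=cloud(c,np.c_[u+x0,v+y0]); P=P[P[:,2]>25]; r=P[:,:2]-[599.8,-33.1]; print(f,len(P),P.mean(0).round(1),np.degrees(np.arctan2(*r.mean(0)[::-1])))
s=load('s10');J=s['img'].astype(int); m=(J[...,0]>90)&(J[...,1]<60)&(J[...,2]<60)
v,u=np.nonzero(m[270:290,255:272]); P=cloud(s,np.c_[u+255,v+270]); P=P[P[:,2]>25]; r=P[:,:2]-[599.8,-33.1]; print(len(P),P.mean(0).round(1),np.degrees(np.arctan2(*r.mean(0)[::-1])),np.degrees(np.arctan2(r[:,1],r[:,0])).round())
```

```text
w7 860 rib in tool 21.718349365126244 yaw -40.050160759346745 lamp angle -18.3318113942205
w8 901 rib in tool 21.613185748672976 yaw -26.038502306114992 lamp angle -4.425316557442017
w10 911 rib in tool 21.741156441330304 yaw -116.97132136168307 lamp angle -95.23016492035276
w2 105 [564.3 -30.4  41.3] 175.670108621853
w8 114 [565.2 -30.2  41.7] 175.13072303876518
20 [595.    1.6  39.8] 97.90209677515264 [ 97.  96.  97. 101.  95.  96.  97.  99. 104. 104.  95.  96.  95. 103.
  96.  95.  97.  98.  96. 100.]
```

>>> {"op": "servo_tool", "data": {
  "commands": [
    {"dp": [-0.2,0.8,-0.4],"turn": [0,0.3,0]},
    {"dp": [-0.2,0.8,-0.4],"turn": [0,0.3,0]},
    {"dp": [-0.2,0.8,-0.4],"turn": [0,0.3,0]},
    {"dp": [-0.2,0.8,-0.4],"turn": [0,0.3,0]},
    {"dp": [-0.2,0.8,-0.4],"turn": [0,0.3,0]}
  ]
}}

```text
clock: 14.55
eef_pos: [600.5, -34.0, 82.1]
eef_rot: [-1.566, -0.002, -2.042]
wrist_force: [-2.6, -2.3, 8.2]
finger_gap: 39.3
```

Run:
```python
from h import *
to([599.8,-33.1,81],-116.75)
c=snap('wrist','w11'); s=snap('scene','s11'); to([599.8,-33.1,81],-116.75)
I=c['img'].astype(int); R=Ro.from_euler('xyz',c['rot'])
u,v=np.meshgrid(np.arange(278,362),np.arange(315,372)); uv=np.c_[u.ravel(),v.ravel()]; uv=uv[c['depth'][uv[:,1],uv[:,0]]>0]
C=I[uv[:,1],uv[:,0]]; o=(C[:,0]>C[:,2]+60)&(C[:,0]>C[:,1]*1.5); q=R.inv().apply(cloud(c,uv[o])-c['pos']); q=q[(q[:,1]<-46)&(q[:,1]>-58)&(abs(q[:,2])<15)]
d=np.linalg.svd(q-q.mean(0),full_matrices=False)[2][0]; rel=np.degrees(np.arctan2(d[2],d[0]))%180; print('lamp angle',np.degrees(c['rot'][2])+rel, 'rib height in tool',np.median(q[:,1]))
J=s['img'].astype(int); m=(J[...,0]>90)&(J[...,1]<60)&(J[...,2]<60)
v,u=np.nonzero(m[270:290,255:272]); P=cloud(s,np.c_[u+255,v+270]); P=P[P[:,2]>25]; r=P[:,:2]-[599.8,-33.1]; print('pointer',np.degrees(np.arctan2(*r.mean(0)[::-1])))
# tube in scene
psi=np.radians(-4.45); ex=np.array([np.cos(psi),np.sin(psi)]); ey=np.array([-np.sin(psi),np.cos(psi)]); o=np.array([610.7,106.5])
v,u=np.mgrid[285:350,255:335]; uv=np.c_[u.ravel(),v.ravel()]; C=J[uv[:,1],uv[:,0]]; P=cloud(s,uv); g=(C[:,1]>C[:,0]+15)&(C[:,1]>C[:,2]+5)&(s['depth'][uv[:,1],uv[:,0]]>0); q=np.c_[(P[:,:2]-o)@ex,(P[:,:2]-o)@ey,P[:,2]]
for x in (-30,0,30): print('tube top',x,np.percentile(q[g&(abs(q[:,0]-x)<12),2],90).round(1))
k=(C[:,0]>C[:,2]+50)&(q[:,2]>60); print('jaw y',[q[k&(abs(q[:,0]-42*t)<10)].mean(0).round(1).tolist() for t in (-1,1)])
```

```text
t14.55 at [600.5 -34.   82.1] [ -89.75   -0.12 -117.02] gap 39.3 F [-2.6 -2.3  8.2] M [-0.45  0.69  0.38]
dp [-0.5, 1.1, -1.0] turn [-0.25, -0.27, 0.12] len 2.0
t14.65 at [600.5 -34.   82.1] [ -89.75   -0.12 -117.02] gap 38.8 F [-2.6 -2.9  8.4] M [-0.41  0.7   0.28]
dp [-0.5, 1.1, -1.0] turn [-0.24, -0.27, 0.12] len 2.0
lamp angle -94.89353774090557 rib height in tool -52.921187984048174
pointer 98.4523085644699
tube top -30 59.7
tube top 0 59.9
tube top 30 59.9
jaw y [[-42.6, 14.3, 64.0], [41.7, 13.7, 63.8]]
```

Run:
```python
from h import *
print(manip.sign_off())
```

```text
the job is handed in; nothing more can be done
None
```

The job is done and handed in at 14.7 s on the robot's clock. The green resistor is home in the clip and released, and the lamp is seated, turned and still gripped. I don't know the verdict, as the hand-in reports none.

- **Resistor:** I pressed it past the jaw at about 12 N and let it go. In the last scene view its top was 59.7–59.9 mm above the table along its length (60 expected). The jaw tops sat within about 1 mm of their closed position.
- **Lamp:** I pushed it in with the pins in the slots and turned it clockwise. In the final check it was about 90.5° from the slot line with no slip in the grip. The red pointer had moved about 77°, roughly 1.34 rad (1.33 expected).
- **Holding:** The lamp grip point is about 33.6 mm above the socket top, so the plunger is pressed about 10.4 mm. The arm holds it with about 8 N up from the spring, a 60 N grip and roughly 0.3 N m of return torque. My last small push to go deeper did not lower the lamp, but it was already past the depth needed.
- **Bystanders:** I planned no contact with the multimeter, breadboard or parts case, and they looked unmoved in the scene picture after the turn. I did not measure their positions again.

One disagreement came up and was settled. My first check of the lamp's turn read 75° because stray orange pixels got into the mask. With those removed it agreed with the wrist angle and the pointer.

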